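# Set a bronze mirror on a slat crib for the microscope

### The arm

A 7-joint arm with a two-finger parallel gripper is mounted at the origin on the work surface. World frame = base frame: x ahead of the robot, y to its left, z up, the work surface at z = 0. Lengths are in mm, angles in degrees, forces in N, time in s.
With the tool pointing down it reaches from about 400 to 750 mm from the base axis. Payload 19.5 kg.
Tool frame: the origin (TCP) lies between the finger pads; the fingertips stand 11 mm ahead of it and the grasp point (between the pads) lies 8 mm behind it; z points along the fingers, y is the line along which they close (so a half turn about z gives the same grasp; the last joint's range is limited). The gripper opens to 85 mm and grips with 20 to 120 N. Pads are 22 mm wide; open, the fingers measure 114 mm over their backs; the gripper's body (76 mm by 85 mm) begins 54 mm behind the grasp point. The pads swing forward as they close: fully open they stand 13 mm farther back than shut.
Start: joints at [-69.597, 40.479, -1.581, 85.061, 1.261, 54.483, -4.326], TCP at [222.736, 530.08, 242.268] pointing down, gripper open.
Joint ranges: [-155.06, 155.06], [-18.47, 123.98], [-90, 86.84], [0, 140.48], [-83.41, 263.41], [0, 116], [-161.91, 161.91]. Speed limits (degrees/s): [108.29, 108.29, 147.25, 147.25, 172.46, 172.46, 172.46].

### API

Orientations are given as a 3x3 rotation matrix whose columns are the frame's x, y, z axes.
In Python, from plant import get_obs, read_camera, camera_info, finish_job, silhouettes, landmark_of gives the robot as it stands. The module is installed in compiled form; this text tells all that it offers.
- The arm moves only by the shell command python3 -m jog 'ROWS' [FORCE]. ROWS is JSON, a list that holds one entry, the list of rows, each a list of 5 numbers: the closure, from 0 (fully open) to 1 (shut), then the shift along the world's x, y, z in mm, then the turn about the world's z in degrees. In form: [[[jaw, tx, ty, tz, yaw], ...]]. A call has exactly 8 rows; each row shifts and turns the commanded pose from where the row before left it; what a row does not reach is not made up. A row lasts 1/10 s, in which the tool goes at most 50 mm and 8.59 degrees, less where a joint would pass 70% of its speed; a pose out of reach is approached as far as the arm can. A call with a gripper value outside its range is refused whole. The fingers move at their own pace and stop on an object; FORCE is the grip in N (left out, the last holds). Time passes only in rows, so rows that do not move let the fingers close, or fill a call up. It gives the time, the measured TCP pose, the force, the opening and the grip force at its end, in the units of the state.
- get_obs(): the state, without advancing time (a new reading comes with each control period).
- read_camera(name): name is "scene" or "top"; returns the picture (420x560x3 uint8, red, green, blue); there is no depth.
- camera_info(name): a dict with "fx", "fy", "cx", "cy" (pixels), "k1" (the pictures are not rectified: a ray, as slopes to the right and down, at radius r is drawn at 1 + k1 r^2 times it, then the intrinsics apply), "R" (3x3) and "t" (3): a world point X has camera coordinates R X + t. Camera axes: x right, y down, z forward; pixel columns grow to the right and rows downward; lengths in mm; the calibration is good to about 2 mm. A picture is of the moment at which its call begins. camera_info takes no time and is no camera call.
- finish_job(): hands the job in; it is judged then, once.
Trained networks look in the newest picture that a camera, given by its name, has taken for a name from the list of things; names that differ only in an ending like _2 or _b are one class to them, and where a whole thing is asked for, a point or a joint stands for the part that bears it (a point fixed in the world has none). Each returns a list of dicts, best first, with "conf" (0 to 1); they miss things now and then, are a little off and sometimes report something else, mostly with a low value. They report only what shows in the picture. A call takes as long as a camera call.
- silhouettes(thing, camera): "mask" (420x560 bool, what is visible of it) and "bbox" ([left, top, right, bottom] in pixels, round what is visible of it).
- landmark_of(thing, camera): "at" ([column, row] in pixels: a listed point, or the origin of a listed thing).
The state is a dict: "time": time; "qpos": joint angles; "qd": joint speeds; "effort": joint torques, N m; "eef_pos": TCP position; "tcp_rot": TCP orientation; "ft_force": force on the tool from outside, world axes, zero at the start; "wrist_torque": the same for the moment, N m; "width": finger opening in mm; "gripper_force": force on a finger pad.
Only numpy, scipy, OpenCV 4.12 (cv2) and the standard library are available. Lean on these libraries where they do the work, as an engineer would, in place of code of your own. Each camera call takes 0.05 s, during which the arm holds its last target. There are 200 camera calls.

### The job

Prepare the black microscope stage plate: put the specimen pucks left on it into the white tray, then build a two-layer crib of the four wooden slats on the plate, the lower two pointing away from the robot and the upper two crosswise on them, 64 mm between the centre lines of each pair and centred on the plate's cross. Then slide the steel lifter under the bronze mirror, never touching the mirror with the fingers, lift it off its cradle, set it centred on the crib, pull the lifter out and lay the lifter down flat on the bench. Leave the mouse, bottle and dish where they are.

Things in the scene. Friction and masses are not known exactly. Their poses are not given: they have to be found in the camera images.
- stage: The stage plate: fixed black square plate 160 x 160 x 20 mm with a fine white cross on its top along its own x and y; origin at the centre of its underside (bench level), so the top is at z = 20 mm. Its x points away from the robot, turned by up to 0.15 rad. The finished crib's top is at z = 52 mm.
- cradle: The fixed storage cradle: base board 110 x 110 x 6 mm with two dark ribs along its own y, each 16 mm wide, 96 mm long and 16 mm high (rib tops at z = 22 mm), centre lines at x = +-32 mm, so a channel 48 mm wide and 16 mm high, open at both y ends, runs under the mirror. Origin at the centre of its underside.
- mirror: The bronze mirror: green-brown disc of 100 mm diameter, 6 mm thick (a 5 mm boss at its centre on top, look only), about 0.3 kg; origin at the centre of its underside. It starts lying across the two ribs of the cradle.
- lifter: Steel spatula, 0.16 kg. Blade 34 wide (own x), 100 long (own y, tip at +50), 3 mm thick. At y = -48 an 18 mm wide upright rises to a black handle 16 wide, 18 tall, 100 long, level along y from -147 to -47, at heights 40 to 58 mm. Origin: centre of the blade's underside. Starts standing on its blade on the bench, tip towards +y within 0.15 rad.
- lifter_grip (a point): Centre of the lifter's handle, at (0, -97, 49) mm in the lifter's frame.
- tray: The fixed white tray, 70 x 165 x 11 mm (long side its own y), walls and floor about 3 mm thick; origin at the centre of its underside.
- puck1: A specimen puck: upright cast resin cylinder, 30 mm diameter, 28 mm tall, 30 g; origin at the centre of its underside. One to three pucks are there; an absent one reads None. They start standing on the stage.
- puck2: A specimen puck: upright cast resin cylinder, 30 mm diameter, 28 mm tall, 30 g; origin at the centre of its underside. One to three pucks are there; an absent one reads None. They start standing on the stage.
- puck3: A specimen puck: upright cast resin cylinder, 30 mm diameter, 28 mm tall, 30 g; origin at the centre of its underside. One to three pucks are there; an absent one reads None. They start standing on the stage.
- slat1: A square wooden slat, 16 x 16 x 110 mm; origin at the centre of its underside, long axis its own y. The four slats are alike. They start side by side about 52 mm apart on the slat board (4 mm thick), lying roughly along y.
- slat2: A square wooden slat, 16 x 16 x 110 mm; origin at the centre of its underside, long axis its own y. The four slats are alike. They start side by side about 52 mm apart on the slat board (4 mm thick), lying roughly along y.
- slat3: A square wooden slat, 16 x 16 x 110 mm; origin at the centre of its underside, long axis its own y. The four slats are alike. They start side by side about 52 mm apart on the slat board (4 mm thick), lying roughly along y.
- slat4: A square wooden slat, 16 x 16 x 110 mm; origin at the centre of its underside, long axis its own y. The four slats are alike. They start side by side about 52 mm apart on the slat board (4 mm thick), lying roughly along y.
- mouse: Bystander: black computer mouse, 58 x 100 x 30 mm; origin at the centre of its underside.
- bottle: Bystander: amber glass bottle, 38 mm diameter, 85 mm tall; origin at the centre of its underside.
- dish: Bystander: white ceramic dish, 70 mm across, 20 mm high; origin at the centre of its underside.

How it is judged (in metres and radians):
On the way, in this order (a step that is already met when the one before it is completed fails the run):
1. every puck present lies in the white tray (x of puck1 in the frame of tray between -0.024 and 0.024 m and y of puck1 in the frame of tray between -0.07 and 0.07 m and z of each of puck1, puck2, puck3 in the frame of tray below 0.02 m and linear speed of each of puck1, puck2, puck3 below 0.03 m/s and x of puck2 in the frame of tray between -0.024 and 0.024 m and y of puck2 in the frame of tray between -0.07 and 0.07 m and x of puck3 in the frame of tray between -0.024 and 0.024 m and y of puck3 in the frame of tray between -0.07 and 0.07 m), for 0.2 s.
2. the crib stands on the plate: two lower slats along the plate's x, two upper ones crosswise along its y, each within 7 mm sideways, 12 mm lengthwise and 0.14 rad of its place (((z of slat1 in the frame of stage between 0.017 and 0.024 m and x of slat1 in the frame of stage between -0.012 and 0.012 m and angle between the y axis of slat1 and the x axis of stage, either way round below 0.14 rad and y of slat1 in the frame of stage between -0.039 and -0.025 m) or (z of slat1 in the frame of stage between 0.017 and 0.024 m and x of slat1 in the frame of stage between -0.012 and 0.012 m and angle between the y axis of slat1 and the x axis of stage, either way round below 0.14 rad and y of slat1 in the frame of stage between 0.025 and 0.039 m) or (z of slat1 in the frame of stage between 0.033 and 0.04 m and y of slat1 in the frame of stage between -0.012 and 0.012 m and angle between the y axis of slat1 and the y axis of stage, either way round below 0.14 rad and x of slat1 in the frame of stage between -0.039 and -0.025 m) or (z of slat1 in the frame of stage between 0.033 and 0.04 m and y of slat1 in the frame of stage between -0.012 and 0.012 m and angle between the y axis of slat1 and the y axis of stage, either way round below 0.14 rad and x of slat1 in the frame of stage between 0.025 and 0.039 m)) and ((z of slat2 in the frame of stage between 0.017 and 0.024 m and x of slat2 in the frame of stage between -0.012 and 0.012 m and angle between the y axis of slat2 and the x axis of stage, either way round below 0.14 rad and y of slat2 in the frame of stage between -0.039 and -0.025 m) or (z of slat2 in the frame of stage between 0.017 and 0.024 m and x of slat2 in the frame of stage between -0.012 and 0.012 m and angle between the y axis of slat2 and the x axis of stage, either way round below 0.14 rad and y of slat2 in the frame of stage between 0.025 and 0.039 m) or (z of slat2 in the frame of stage between 0.033 and 0.04 m and y of slat2 in the frame of stage between -0.012 and 0.012 m and angle between the y axis of slat2 and the y axis of stage, either way round below 0.14 rad and x of slat2 in the frame of stage between -0.039 and -0.025 m) or (z of slat2 in the frame of stage between 0.033 and 0.04 m and y of slat2 in the frame of stage between -0.012 and 0.012 m and angle between the y axis of slat2 and the y axis of stage, either way round below 0.14 rad and x of slat2 in the frame of stage between 0.025 and 0.039 m)) and ((z of slat3 in the frame of stage between 0.017 and 0.024 m and x of slat3 in the frame of stage between -0.012 and 0.012 m and angle between the y axis of slat3 and the x axis of stage, either way round below 0.14 rad and y of slat3 in the frame of stage between -0.039 and -0.025 m) or (z of slat3 in the frame of stage between 0.017 and 0.024 m and x of slat3 in the frame of stage between -0.012 and 0.012 m and angle between the y axis of slat3 and the x axis of stage, either way round below 0.14 rad and y of slat3 in the frame of stage between 0.025 and 0.039 m) or (z of slat3 in the frame of stage between 0.033 and 0.04 m and y of slat3 in the frame of stage between -0.012 and 0.012 m and angle between the y axis of slat3 and the y axis of stage, either way round below 0.14 rad and x of slat3 in the frame of stage between -0.039 and -0.025 m) or (z of slat3 in the frame of stage between 0.033 and 0.04 m and y of slat3 in the frame of stage between -0.012 and 0.012 m and angle between the y axis of slat3 and the y axis of stage, either way round below 0.14 rad and x of slat3 in the frame of stage between 0.025 and 0.039 m)) and ((z of slat4 in the frame of stage between 0.017 and 0.024 m and x of slat4 in the frame of stage between -0.012 and 0.012 m and angle between the y axis of slat4 and the x axis of stage, either way round below 0.14 rad and y of slat4 in the frame of stage between -0.039 and -0.025 m) or (z of slat4 in the frame of stage between 0.017 and 0.024 m and x of slat4 in the frame of stage between -0.012 and 0.012 m and angle between the y axis of slat4 and the x axis of stage, either way round below 0.14 rad and y of slat4 in the frame of stage between 0.025 and 0.039 m) or (z of slat4 in the frame of stage between 0.033 and 0.04 m and y of slat4 in the frame of stage between -0.012 and 0.012 m and angle between the y axis of slat4 and the y axis of stage, either way round below 0.14 rad and x of slat4 in the frame of stage between -0.039 and -0.025 m) or (z of slat4 in the frame of stage between 0.033 and 0.04 m and y of slat4 in the frame of stage between -0.012 and 0.012 m and angle between the y axis of slat4 and the y axis of stage, either way round below 0.14 rad and x of slat4 in the frame of stage between 0.025 and 0.039 m)) and distance between each of slat2, slat3, slat4 and slat1 above 0.03 m and distance between each of slat3, slat4 and slat2 above 0.03 m and distance between slat4 and slat3 above 0.03 m), for 0.3 s.
3. the mirror rides on the lifter blade, raised at least 25 mm off the cradle's ribs (contact force between mirror and lifter above 0.8 N and height (world z) of mirror above 0.047 m and contact force between mirror and cradle below 0.05 N), for 0.3 s.
At the end, for the whole second after the job is handed in: Pucks in the tray. Crib complete, each slat within 7 mm sideways, 12 mm lengthwise, 0.14 rad of its place. Mirror level (0.06 rad) on the upper slats, within 12 mm of the plate's centre, free of the lifter. Lifter upright, blade flat on the bare bench. All at rest (all of step 1 and all of step 2 and linear speed of each of slat1, slat2, slat3, slat4, mirror, lifter below 0.03 m/s and z of mirror in the frame of stage between 0.049 and 0.056 m and horizontal distance between mirror and stage below 0.012 m and angle between mirror's own z axis and vertical below 0.06 rad and contact force between mirror and lifter below 0.05 N and height (world z) of lifter below 0.003 m and angle between lifter's own z axis and vertical below 0.08 rad); the robot touches nothing.
It fails at once if the gripper's fingers press on the mirror with more than 1 N (contact force between the fingers and mirror above 1 N).
It fails at once if the mirror tips by more than 0.4 rad (angle between mirror's own z axis and vertical above 0.4 rad).
It fails at once if the mirror falls to the bench or the cradle's base (its underside below 15 mm height) (height (world z) of mirror below 0.015 m).
It fails at once if the mouse, the bottle or the dish is moved by more than 20 mm (distance of any of mouse, bottle, dish from where it was at the start of the episode above 0.02 m).
Of puck1, puck2, puck3 only 1 to 3 are there at a start; the rules pass over those that are not, and their reading is None.
At some moment in a run one of puck1, puck2, puck3 may be knocked a few centimetres aside while the robot is not near it.
It also fails if it takes over 210 s, if anything falls off the work surface, if the arm or the gripper's body presses on something with over 40 N, if the wrist force passes 120 N, or if a joint passes its speed limit or range.

## Working session

There is one attempt and no reset: what is moved stays moved. The work goes in short steps, Python scripts to look and compute and a shell command to move; the robot and the scene stay as the last step left them, time stands still between calls to the robot, and variables do not carry over. Pictures are saved under pics/ and viewed, at most 14 in all, crops included, and the job is handed in when it is done.

```bash
mkdir -p pics
python3 - <<'E'
from plant import *
import cv2,numpy as np
for n in("scene","top"):
    im=read_camera(n);cv2.imwrite(f"pics/{n}0.png",im[:,:,::-1])
    c=camera_info(n);print(n,{k:np.round(v,4).tolist() for k,v in c.items()})
o=get_obs();print({k:np.round(v,3).tolist() for k,v in o.items()})
E
```

```text
scene {'fx': 483.051, 'fy': 483.051, 'cx': 279.675, 'cy': 214.5007, 'k1': 0.0343, 'R': [[0.5026, 0.8643, -0.0183], [0.6338, -0.3828, -0.6722], [-0.588, 0.3262, -0.7402]], 't': [-324.5649, -325.2566, 1418.7473]}
top {'fx': 391.2835, 'fy': 391.2835, 'cx': 279.3268, 'cy': 215.7038, 'k1': 0.0337, 'R': [[-0.016, -0.9998, -0.0094], [-0.9913, 0.0171, -0.1309], [0.131, 0.0072, -0.9914]], 't': [17.1121, 615.0201, 886.6613]}
{'time': 0.1, 'qpos': [-69.597, 40.51, -1.581, 85.079, 1.26, 54.481, -4.327], 'qd': [0.102, -0.015, -0.024, -0.119, -0.066, -0.083, 0.051], 'effort': [0.003, -88.43, 1.236, -23.645, 0.017, 0.005, 0.0], 'eef_pos': [222.672, 529.915, 241.893], 'tcp_rot': [[-0.922, 0.387, -0.0], [0.387, 0.922, -0.001], [-0.0, -0.001, -1.0]], 'ft_force': [-0.031, 0.059, 0.092], 'wrist_torque': [-0.01, -0.006, -0.008], 'gripper_force': 0.0, 'width': 85.549}
```

View pics/scene0.png

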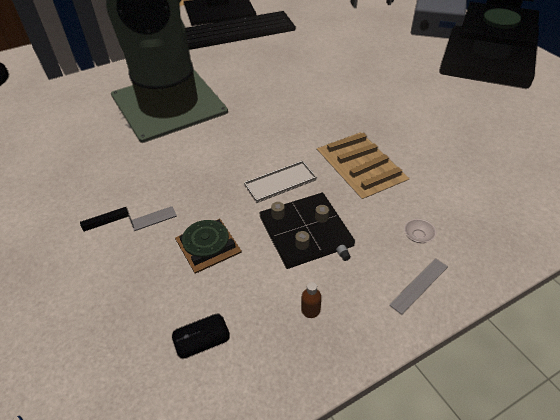

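View pics/top0.png

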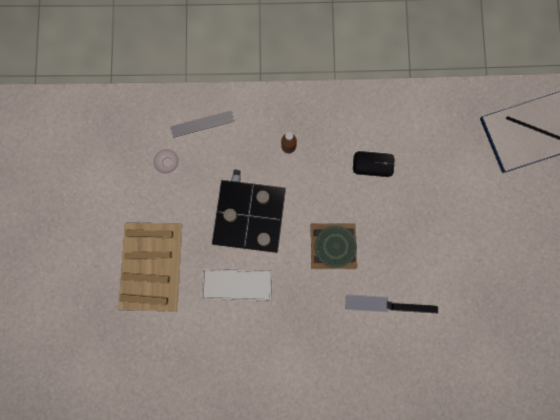

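```bash
cat > h.py <<'E'
from plant import *
import cv2,numpy as np
from scipy.optimize import minimize
CI={n:camera_info(n) for n in("scene","top")}
def proj(P,n):
    c=CI[n];X=np.atleast_2d(P)@np.array(c["R"]).T+np.array(c["t"]);s=X[:,:2]/X[:,2:]
    s=s*(1+c["k1"]*(s**2).sum(1,keepdims=True));return s*[c["fx"],c["fy"]]+[c["cx"],c["cy"]]
def ray(px,n):
    c=CI[n];d=(np.array(px)-[c["cx"],c["cy"]])/[c["fx"],c["fy"]];s=d.copy()
    for _ in range(6): s=d/(1+c["k1"]*(s**2).sum())
    R=np.array(c["R"]);return -R.T@np.array(c["t"]),R.T@np.array([*s,1])
def onz(px,n,z): o,d=ray(px,n);return o+d*(z-o[2])/d[2]
def tri(p):  # {cam:px}
    A=np.zeros((3,3));b=np.zeros(3)
    for n,q in p.items():
        o,d=ray(q,n);d/=np.linalg.norm(d);M=np.eye(3)-np.outer(d,d);A+=M;b+=M@o
    return np.linalg.solve(A,b)
def box(x0,x1,y0,y1,z0,z1): return np.array([[x,y,z] for x in(x0,x1) for y in(y0,y1) for z in(z0,z1)],float)
def cyl(r,h): a=np.linspace(0,2*np.pi,40,endpoint=False);return np.array([[r*np.cos(t),r*np.sin(t),z] for t in a for z in(0,h)])
M=dict(stage=[box(-80,80,-80,80,0,20)],tray=[box(-35,35,-82.5,82.5,0,11)],puck=[cyl(15,28)],slat=[box(-8,8,-55,55,0,16)],
 mirror=[cyl(50,6)],cradle=[np.vstack([box(-55,55,-55,55,0,6),box(-40,40,-48,48,6,22)])],
 lifter=[box(-17,17,-50,50,0,3),box(-9,9,-50,-46,0,45),box(-8,8,-147,-47,40,58)])
def place(p,x,y,z,yaw): c,s=np.cos(yaw),np.sin(yaw);return p@np.array([[c,s,0],[-s,c,0],[0,0,1]])+[x,y,z]
def render(kind,q,n,roi,S=4):
    l,t,r,b=roi;im=np.zeros(((b-t)*S,(r-l)*S),np.uint8)
    for p in M[kind]:
        u=proj(place(p,*q),n);h=cv2.convexHull(((u-[l,t]+.5)*S-.5).astype(np.float32))
        cv2.fillConvexPoly(im,np.round(h*16).astype(np.int32),1,shift=4)
    return cv2.resize(im.astype(np.float32),(r-l,b-t),interpolation=cv2.INTER_AREA)
def hull(m):
    o=np.zeros(m.shape,np.uint8);k=cv2.morphologyEx(m.astype(np.uint8),cv2.MORPH_OPEN,np.ones((2,2)))
    cs,_=cv2.findContours(k,0,2);cv2.fillConvexPoly(o,cv2.convexHull(np.vstack(cs)),1);return o>0
def fit(kind,masks,q0,zfree=True,usehull=False,yawfree=True):
    """masks {cam:mask}; q0 x,y,z,yaw -> q, residual fraction"""
    D={}
    for n,m in masks.items():
        if usehull:m=hull(m)
        ys,xs=np.nonzero(m);roi=(max(xs.min()-15,0),max(ys.min()-15,0),min(xs.max()+16,560),min(ys.max()+16,420))
        D[n]=(roi,m[roi[1]:roi[3],roi[0]:roi[2]].astype(np.float32))
    q0=np.array(q0,float)
    def full(v): q=q0.copy();q[:2]=v[:2]*10;k=2
        
    def un(v):
        q=q0.copy();q[:2]+=v[:2]*10;k=2
        if zfree:q[2]+=v[k]*10;k+=1
        if yawfree:q[3]+=v[k]*.2
        return q
    def cost(v):
        q=un(v);return sum(np.abs(render(kind,q,n,r)-m).sum()/m.sum() for n,(r,m) in D.items())
    N=2+zfree+yawfree;best=None;v=np.zeros(N)
    for s in(1.,.4,.15):
        sim=np.vstack([v]+[v+s*e for e in np.eye(N)]);r=minimize(cost,v,method="Nelder-Mead",options=dict(initial_simplex=sim,xatol=2e-3,fatol=1e-4,maxiter=200));v=r.x
    return un(v),r.fun
def see(thing,n,c=.3): return [d for d in silhouettes(thing,n) if d["conf"]>c]
def cen(m): ys,xs=np.nonzero(m);return np.array([xs.mean(),ys.mean()])
E
python3 - <<'E'
from h import *
import pickle
for n in CI: read_camera(n)
S={}
for k,t in dict(stage="stage",cradle="cradle",mirror="mirror",lifter="lifter",tray="tray",puck="puck1",slat="slat1",mouse="mouse",bottle="bottle",dish="dish").items():
    for n in CI:
        S[k,n]=silhouettes(t,n)
        print(k,n,[(round(d["conf"],2),[int(x) for x in d["bbox"]],cen(d["mask"]).round(1).tolist(),int(d["mask"].sum())) for d in S[k,n]])
pickle.dump(S,open("S0.pkl","wb"))
E
```

```text
stage scene [(0.81, [257, 191, 354, 269], [307.2, 231.7], 3915), (0.34, [174, 217, 240, 266], [209.7, 253.6], 838)]
stage top [(0.85, [212, 169, 284, 248], [248.3, 214.6], 4024)]
cradle scene [(0.9, [176, 219, 240, 271], [209.4, 253.9], 842), (0.45, [183, 218, 226, 259], [204.9, 238.1], 1380)]
cradle top [(0.58, [311, 221, 356, 267], [329.4, 244.9], 652), (0.27, [122, 293, 169, 304], [143.4, 299.3], 422)]
mirror scene [(0.6, [181, 221, 230, 255], [204.9, 238.3], 1344)]
mirror top [(0.82, [318, 227, 356, 265], [335.8, 246.0], 1364)]
lifter scene [(0.73, [82, 205, 175, 232], [128.9, 218.4], 1038)]
lifter top [(0.61, [344, 295, 439, 310], [383.0, 304.7], 908), (0.28, [222, 208, 233, 217], [230.5, 214.9], 115)]
tray scene [(0.88, [246, 160, 315, 204], [279.3, 181.1], 1570), (0.41, [183, 219, 230, 257], [205.2, 237.9], 1346)]
tray top [(0.69, [203, 267, 271, 297], [236.3, 284.1], 2065)]
puck scene [(0.59, [314, 206, 332, 223], [321.7, 213.2], 225), (0.5, [273, 202, 286, 221], [277.8, 210.3], 191), (0.49, [293, 231, 310, 249], [301.4, 239.9], 231)]
puck top [(0.47, [255, 190, 270, 202], [2
[... 227 characters left out ...]
, 327), (0.69, [361, 166, 403, 189], [380.6, 178.1], 374), (0.67, [336, 142, 373, 164], [356.6, 153.0], 348)]
slat top [(0.86, [123, 273, 170, 281], [144.6, 277.4], 367), (0.76, [121, 293, 169, 304], [143.2, 299.2], 330), (0.6, [126, 228, 171, 239], [149.2, 233.0], 330), (0.57, [121, 249, 170, 257], [147.9, 254.4], 323)]
mouse scene [(0.9, [172, 314, 231, 363], [199.8, 335.7], 1697)]
mouse top [(0.59, [283, 129, 297, 151], [288.9, 142.0], 250)]
bottle scene [(0.67, [301, 281, 321, 317], [310.5, 300.7], 567)]
bottle top [(0.55, [280, 129, 299, 150], [288.9, 142.3], 236)]
dish scene [(0.68, [405, 218, 437, 243], [420.0, 230.1], 645)]
dish top [(0.86, [151, 149, 178, 176], [165.4, 160.9], 610)]
```

Run:
```python
from h import *
import pickle
S=pickle.load(open("S0.pkl","rb"))
def g(k,i=0,j=0): return {"scene":S[k,"scene"][i]["mask"],"top":S[k,"top"][j]["mask"]}
def rep(k,m,yaw=0,uh=False,yf=True,z=0):
    p=tri({n:cen(x) for n,x in m.items()})
    q,r=fit(k,m,[p[0],p[1],z,yaw],True,uh,yf);qz,rz=fit(k,m,[p[0],p[1],z,yaw],False,uh,yf)
    ts={n:fit(k,{n:m[n]},qz,False,uh,yf)[0][[0,1,3]].round(3).tolist() for n in m}
    print(k,"free",q.round(3).tolist(),round(r,3),"zfix",qz.round(3).tolist(),round(rz,3),ts)
for k in("cradle",): rep(k,g(k),0,True)
rep("mirror",g("mirror"),0,False,False,22);rep("tray",g("tray"),0,True);rep("lifter",g("lifter"),0)
m={n:cv2.morphologyEx(cv2.morphologyEx(x.astype(np.uint8),3,np.ones((5,5))),cv2.MORPH_OPEN,np.ones((13,13)))>0 for n,x in g("stage").items()}
rep("stage",m,0,True)
for i,j in((0,1),(1,2),(2,0)): rep("puck",g("puck",i,j),0,False,False,20)
for i,j in((0,0),(1,1),(2,3),(3,2),(2,2),(3,0),(0,3)): 
    p=tri({n:cen(x) for n,x in g("slat",i,j).items()}); print(i,j,p.round(1))
for n in CI: print(n,onz(cen(g("slat")[n]),n,12).round(1))
for k in("mouse","bottle","dish"): print(k,onz(cen(S[k,"scene"][0]["mask"]),"scene",15).round(0))
for n in CI:
  L=landmark_of("stage",n);print(n,[(round(d["conf"],2),np.round(d["at"],1).tolist(),onz(d["at"],n,0).round(1).tolist()) for d in L[:2]])
  L=landmark_of("lifter_grip",n);print(n,[(round(d["conf"],2),np.round(d["at"],1).tolist(),onz(d["at"],n,49).round(1).tolist()) for d in L[:2]])
```

```text
cradle free [543.528, -124.887, -5.798, -0.016] 0.111 zfix [544.614, -124.556, 0.0, -0.011] 0.155 {'scene': [549.137, -122.971, -0.013], 'top': [542.795, -125.484, -0.019]}
mirror free [542.368, -125.529, 21.566, 0.0] 0.092 zfix [542.367, -125.54, 22.0, 0.0] 0.092 {'scene': [542.314, -124.969, 0.0], 'top': [542.369, -125.593, 0.0]}
tray free [453.852, 112.295, -5.85, -0.037] 0.115 zfix [456.972, 110.913, 0.0, -0.036] 0.17 {'scene': [459.742, 111.473, -0.036], 'top': [453.685, 109.645, -0.036]}
lifter free [406.299, -197.793, -1.54, -0.078] 0.281 zfix [407.093, -197.74, 0.0, -0.075] 0.293 {'scene': [407.371, -197.81, -0.075], 'top': [407.057, -196.287, -0.084]}
stage free [622.183, 81.827, -10.035, -0.148] 0.228 zfix [624.046, 78.848, 0.0, -0.129] 0.269 {'scene': [628.715, 80.191, -0.198], 'top': [620.215, 78.528, -0.12]}
puck free [620.421, 122.893, 20.883, 0.0] 0.276 zfix [619.945, 123.17, 20.0, 0.0] 0.279 {'scene': [619.542, 123.458, 0.0], 'top': [621.166, 123.43, 0.0]}
puck free [561.424, 44.658, 18.777, 0.0] 0.293 zfix [561.333, 44.685, 20.0, 0.0] 0.296 {'scene': [561.333, 44.685, 0.0], 'top': [561.234, 44.201, 0.0]}
puck free [661.34, 45.379, 19.841, 0.0] 0.277 zfix [661.264, 45.346, 20.0, 0.0] 0.279 {'scene': [661.318, 45.27, 0.0], 'top': [661.673, 45.857, 0.0]}
0 0 [478.1 359.5 -47.1]
1 1 [424.3 332.1  10.9]
2 3 [536.9 353.  -42.6]
3 2 [565.1 271.5 110.6]
2 2 [581.4 322.1  12.5]
3 0 [475.  329.7  11.4]
0 3 [529.7 323.5  12.8]
scene [528.8 322.5  12. ]
top [475.7 331.3  12. ]
mouse [ 745. -228.   15.]
bottle [786. -12.  15.]
dish [757. 289.  15.]
scene [(0.73, [299.7, 230.0], [611.4, 71.9, -0.0])]
scene [(0.87, [105.1, 217.3], [397.8, -293.1, 49.0])]
top [(0.6, [249.8, 217.6], [617.1, 80.3, 0.0])]
top [(0.89, [412.9, 306.6], [401.9, -291.5, 49.0]), (0.42, [364.4, 303.7], [409.5, -182.9, 49.0])]
```

```bash
python3 -m jog '[[[0,25,-25,0,2],[0,25,-25,0,2],[0,25,-25,0,2],[0,25,-25,0,2],[0,25,-25,0,2],[0,25,-25,0,2],[0,25,-25,0,2],[0,25,-25,0,2]]]' 40; python3 -m jog '[[[0,25,-26,0,2],[0,25,-26,0,2],[0,25,-26,0,2],[0,25,-26,0,0.8],[0,25,-26,-20,0],[0,25,-26,-30,0],[0,25,-26,-30,0],[0,22,-25,-20,0]]]'
```

```text
time: 2.2
eef_pos: [423.7, 328.9, 242.4]
tcp_rot: [[-0.993, 0.117, 0.0], [0.117, 0.993, 0.0], [-0.0, 0.0, -1.0]]
ft_force: [1.2, 0.5, 0.1]
width: 85.4
gripper_force: 0.0
time: 3.0
eef_pos: [620.2, 121.5, 140.2]
tcp_rot: [[-1.0, 0.0, -0.001], [0.0, 1.0, -0.001], [0.001, -0.001, -1.0]]
ft_force: [0.1, -0.3, 0.9]
width: 85.6
gripper_force: 0.0
```

```bash
cat > st.py <<'E'
from h import *
def st():
    o=get_obs();R=np.array(o["tcp_rot"]);print("t",round(o["time"],1),"tcp",np.round(o["eef_pos"],1).tolist(),"th",round(float(np.degrees(np.arctan2(R[1,1],R[0,1]))),2),"tilt",np.round(R[:2,2],3).tolist(),"w",round(o["width"],1),"gf",round(o["gripper_force"],1),"F",np.round(o["ft_force"],1).tolist())
def pucks():
    for n in CI:
        read_camera(n)
        for d in see("puck1",n,.25):
            c=cen(d["mask"]);q,r=fit("puck",{n:d["mask"]},[*onz(c,n,34)[:2],20,0],False,False,False)
            print(n,round(d["conf"],2),c.round(1).tolist(),int(d["mask"].sum()),q[:2].round(1).tolist(),round(r,2))
if __name__=="__main__":st()
E
python3 -c "from st import *;st();pucks()"
```

```text
t 3.0 tcp [620.2, 121.5, 140.2] th 89.99 tilt [-0.001, -0.001] w 85.6 gf 0.0 F [0.1, -0.3, 0.9]
scene 0.66 [301.6, 240.4] 215 [661.1, 44.8] 0.15
scene 0.53 [321.4, 213.2] 217 [619.2, 122.9] 0.07
top 0.43 [263.4, 196.8] 124 [662.5, 45.2] 0.24
top 0.42 [264.6, 238.6] 94 [561.0, 44.2] 0.52
top 0.32 [142.3, 299.2] 268 [425.5, 309.2] 0.86
```

```bash
python3 -m jog '[[[0,0,1,-30,0],[0,0,0,-30,0],[0,0,0,-25,0],[0,0,0,-17,0],[0,0,0,0,0],[0.8,0,0,0,0],[0.8,0,0,0,0],[0.8,0,0,0,0]]]' 40;python3 -m jog '[[[0.8,0,0,0,0],[0.8,0,0,0,0],[0.8,0,0,20,0],[0.8,0,0,30,0],[0.8,-20,5,20,0],[0.8,-45,10,0,0],[0.8,-45,10,0,0],[0.8,0,0,0,0]]]'
```

```text
time: 4.0
eef_pos: [620.2, 124.2, 41.4]
tcp_rot: [[-1.0, -0.0, 0.001], [-0.0, 1.0, 0.0], [-0.001, 0.0, -1.0]]
ft_force: [-0.0, -0.1, 0.9]
width: 43.9
gripper_force: 0.0
time: 4.8
eef_pos: [504.1, 150.2, 110.8]
tcp_rot: [[-1.0, -0.004, -0.005], [-0.004, 1.0, -0.001], [0.005, -0.001, -1.0]]
ft_force: [2.2, -0.0, -0.9]
width: 28.3
gripper_force: 39.6
```

```bash
python3 -m jog '[[[0.8,-24,7,0,0],[0.8,-23,6,0,0],[0.8,0,0,-30,0],[0.8,0,0,-30,0],[0.8,0,0,-12,0],[0.8,0,0,-5,0],[0.8,0,0,0,0],[0.8,0,0,0,0]]]'
```

```text
time: 5.6
eef_pos: [463.2, 162.1, 34.2]
tcp_rot: [[-1.0, 0.0, 0.001], [0.0, 1.0, 0.0], [-0.001, 0.0, -1.0]]
ft_force: [0.8, 0.1, 0.4]
width: 28.5
gripper_force: 39.6
```

```bash
python3 -m jog '[[[0.8,-6,1,-5,0],[0.8,0,0,-4,0],[0.8,0,0,-1,0],[0.8,0,0,0,0],[0.52,0,0,0,0],[0.52,0,0,0,0],[0.52,0,0,0,0],[0.52,0,0,30,0]]]';python3 -m jog '[[[0.3,0,0,30,0],[0,0,0,30,0],[0,35,-40,20,0],[0,35,-40,0,0],[0,35,-38,0,0],[0,0,0,0,0],[0,0,0,0,0],[0,0,0,0,0]]]'; python3 -c "from st import *;pucks()"
```

```text
time: 6.4
eef_pos: [455.6, 162.8, 51.4]
tcp_rot: [[-1.0, -0.001, -0.004], [-0.001, 1.0, -0.002], [0.004, -0.002, -1.0]]
ft_force: [-0.3, -0.5, 1.7]
width: 41.1
gripper_force: 0.0
time: 7.2
eef_pos: [553.8, 54.3, 130.8]
tcp_rot: [[-1.0, -0.001, -0.001], [-0.001, 1.0, 0.0], [0.001, 0.0, -1.0]]
ft_force: [0.1, 0.9, 0.3]
width: 85.5
gripper_force: 0.0
scene 0.72 [301.4, 239.7] 256 [660.6, 45.0] 0.06
scene 0.58 [277.6, 210.4] 194 [561.7, 44.5] 0.16
scene 0.32 [368.5, 165.5] 303 [547.5, 307.1] 0.9
```

```bash
python3 -m jog '[[[0,7.6,-9.7,-30,0],[0,0,0,-30,0],[0,0,0,-22,0],[0,0,0,-10,0],[0,0,0,0,0],[0.8,0,0,0,0],[0.8,0,0,0,0],[0.8,0,0,0,0]]]' 40;python3 -m jog '[[[0.8,0,0,0,0],[0.8,0,0,0,0],[0.8,0,0,0,0],[0.8,0,0,20,0],[0.8,0,0,30,0],[0.8,-6,4,25,0],[0.8,-45,20,0,0],[0.8,-45,20,0,0]]]';python3 -m jog '[[[0.8,-10,20,0,0],[0.8,0,0,-25,0],[0.8,0,0,-25,0],[0.8,0,0,-25,0],[0.8,0,0,-9,0],[0.8,0,0,0,0],[0.8,0,0,0,0],[0.8,0,0,0,0]]]'
```

```text
time: 8.2
eef_pos: [562.3, 43.8, 39.8]
tcp_rot: [[-1.0, -0.0, 0.001], [-0.0, 1.0, 0.0], [-0.001, 0.0, -1.0]]
ft_force: [0.3, 0.1, -0.1]
width: 44.3
gripper_force: 0.0
time: 9.0
eef_pos: [465.0, 87.8, 114.7]
tcp_rot: [[-1.0, 0.002, 0.002], [0.002, 1.0, 0.001], [-0.002, 0.001, -1.0]]
ft_force: [0.7, 2.0, -1.8]
width: 28.8
gripper_force: 39.7
time: 9.8
eef_pos: [456.5, 107.8, 30.9]
tcp_rot: [[-1.0, 0.0, 0.001], [0.0, 1.0, 0.0], [-0.001, 0.0, -1.0]]
ft_force: [-0.1, -0.9, -0.0]
width: 28.4
gripper_force: 39.7
```

```bash
python3 -m jog '[[[0.8,-1,3,-4,0],[0.8,0,0,-2,0],[0.8,0,0,-1,0],[0.8,0,0,0,0],[0.52,0,0,0,0],[0.52,0,0,0,0],[0.52,0,0,0,0],[0.52,0,0,30,0]]]';python3 -m jog '[[[0.3,0,0,30,0],[0,0,0,30,0],[0,40,-13,15,0],[0,42,-13,0,0],[0,42,-13,0,0],[0,42,-13,0,0],[0,40,-14,0,0],[0,0,0,0,0]]]'; python3 -c "from st import *;st();pucks()"
```

```text
time: 10.6
eef_pos: [453.8, 110.7, 51.1]
tcp_rot: [[-1.0, -0.001, -0.004], [-0.001, 1.0, -0.001], [0.004, -0.001, -1.0]]
ft_force: [-0.0, 0.2, 0.6]
width: 41.1
gripper_force: 0.0
time: 11.4
eef_pos: [664.6, 41.9, 127.4]
tcp_rot: [[-1.0, 0.004, 0.003], [0.004, 1.0, -0.001], [-0.003, -0.001, -1.0]]
ft_force: [-1.0, 0.2, -0.7]
width: 85.2
gripper_force: 0.0
t 11.4 tcp [664.6, 41.9, 127.4] th 89.78 tilt [0.003, -0.001] w 85.2 gf 0.0 F [-1.0, 0.2, -0.7]
scene 0.79 [301.6, 240.4] 223 [662.3, 44.8] 0.11
scene 0.47 [277.3, 174.9] 103 [464.1, 101.5] 0.91
top 0.6 [210.9, 285.2] 50 [458.2, 162.1] 2.29
```

```bash
python3 -m jog '[[[0,1,0,-30,0],[0,0,0,-30,0],[0,0,0,-20,0],[0,0,0,-8,0],[0,0,0,0,0],[0.8,0,0,0,0],[0.8,0,0,0,0],[0.8,0,0,0,0]]]' 40;python3 -m jog '[[[0.8,0,0,0,0],[0.8,0,0,0,0],[0.8,0,0,0,0],[0.8,0,0,20,0],[0.8,0,0,30,0],[0.8,-20,0,25,0],[0.8,-47,3,0,0],[0.8,-47,3,0,0]]]';python3 -m jog '[[[0.8,-47,4,0,0],[0.8,-46,4,0,0],[0.8,-1,0,-25,0],[0.8,0,0,-25,0],[0.8,0,0,-25,0],[0.8,0,0,-9,0],[0.8,0,0,0,0],[0.8,0,0,0,0]]]'
```

```text
time: 12.4
eef_pos: [662.3, 44.8, 40.8]
tcp_rot: [[-1.0, -0.0, 0.001], [-0.0, 1.0, -0.0], [-0.001, -0.0, -1.0]]
ft_force: [0.1, 0.3, 0.3]
width: 44.2
gripper_force: 0.0
time: 13.2
eef_pos: [550.3, 50.5, 115.6]
tcp_rot: [[-1.0, 0.001, 0.002], [0.001, 1.0, 0.0], [-0.002, 0.0, -1.0]]
ft_force: [1.2, 1.0, -1.4]
width: 28.6
gripper_force: 39.6
time: 14.0
eef_pos: [457.8, 58.6, 31.6]
tcp_rot: [[-1.0, -0.0, 0.001], [-0.0, 1.0, -0.0], [-0.001, -0.0, -1.0]]
ft_force: [0.5, -0.2, -0.9]
width: 28.4
gripper_force: 39.6
```

```bash
python3 -m jog '[[[0.8,-3,0,-4,0],[0.8,0,0,-2,0],[0.8,0,0,-1,0],[0.8,0,0,0,0],[0.52,0,0,0,0],[0.52,0,0,0,0],[0.52,0,0,0,0],[0.52,0,0,30,0]]]';python3 -m jog '[[[0.3,0,0,40,0],[0,0,0,45,0],[0,-7,-36,30,0],[0,-7,-36,30,0],[0,-7,-36,0,0],[0,-7,-36,0,0],[0,0,0,0,0],[0,0,0,0,0]]]'
python3 - <<'E'
from st import *
print(get_obs()["qpos"].round(0) if hasattr(get_obs()["qpos"],"round") else get_obs()["qpos"])
pucks()
for n in CI: cv2.imwrite(f"pics/{n}1.png",read_camera(n)[:,:,::-1])
a=cv2.resize(cv2.imread("pics/scene1.png")[110:290,230:420],None,fx=3,fy=3,interpolation=2)
cv2.imwrite("pics/c1.png",a)
E
```

```text
time: 14.8
eef_pos: [453.4, 58.7, 52.1]
tcp_rot: [[-1.0, -0.001, -0.004], [-0.001, 1.0, -0.001], [0.004, -0.001, -1.0]]
ft_force: [-0.3, 0.4, 0.6]
width: 41.4
gripper_force: 0.0
time: 15.6
eef_pos: [426.4, -85.7, 198.8]
tcp_rot: [[-1.0, 0.001, 0.0], [0.001, 1.0, -0.0], [-0.0, -0.0, -1.0]]
ft_force: [0.3, 0.7, -0.6]
width: 85.5
gripper_force: 0.0
[ 18.  34. -18. 116.  19.  33.  77.]
scene 0.64 [278.8, 176.6] 179 [468.4, 102.0] 0.12
scene 0.59 [297.4, 169.5] 182 [469.0, 152.5] 0.1
scene 0.49 [279.3, 183.3] 1067 [494.2, 117.7] 0.86
top 0.64 [214.1, 284.8] 110 [457.1, 160.3] 0.5
top 0.47 [236.6, 284.8] 110 [456.1, 106.9] 0.42
top 0.46 [258.7, 284.9] 123 [454.2, 56.9] 0.21
```

View pics/c1.png

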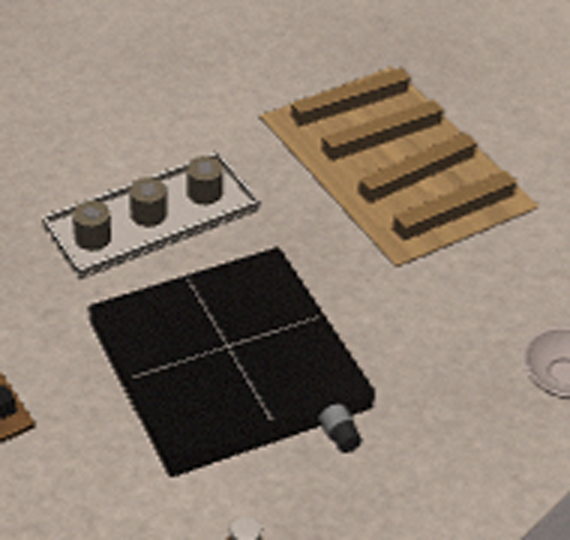

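```bash
cat > m2.py <<'E'
from st import *
def cross(ims,q0,zfree=False):
    s=np.r_[np.linspace(-62,-6,57),np.linspace(6,62,57)];o=0*s
    def cost(v):
        c=0
        for n,im in ims.items():
            for P in(np.c_[s,o,o],np.c_[o,s,o]):
                u=proj(place(P,v[0]*10,v[1]*10,v[3]*10,v[2]*.1),n).astype(np.float32)
                c-=cv2.remap(im,u[:,0].copy(),u[:,1].copy(),cv2.INTER_LINEAR).mean()
        return c
    v0=np.array([q0[0]/10,q0[1]/10,q0[3]*10,2.]);best=None
    for i in range(30):
        rng=np.random.default_rng(i);v=v0.copy();v[:3]+=rng.normal(0,.5,3)
        f=(lambda w:cost(w)) if zfree else (lambda w:cost([*w[:3],2.]))
        r=minimize(f,v if zfree else v[:3],method="Nelder-Mead",options=dict(xatol=1e-3,fatol=1e-3))
        if best is None or r.fun<best.fun:best=r
    return best.x,best.fun
def gray(n): return cv2.GaussianBlur(read_camera(n).min(2).astype(np.float32),(0,0),.6)
def slats(z=4,cams=("scene","top")):
    R={}
    for n in cams:
        read_camera(n)
        for d in see("slat1",n,.3):
            c=cen(d["mask"]);p=onz(c,n,z+9);m=d["mask"]
            R.setdefault(n,[]).append((p,m,d["conf"]))
    return R
E
python3 - <<'E'
from m2 import *
ims={n:gray(n) for n in CI}
for k in ims: print(k,*[np.round(a,3) for a in cross({k:ims[k]},[622,79,20,-.13])])
print("both",*[np.round(a,3) for a in cross(ims,[622,79,20,-.13])])
print("bothz",*[np.round(a,3) for a in cross(ims,[622,79,20,-.13],True)])
R=slats()
for n in R: print(n,[(p.round(0)[:2].tolist(),round(c,2),int(m.sum())) for p,m,c in R[n]])
for p,m,c in R["top"]:
    for p2,m2,c2 in R["scene"]:
        if np.hypot(*(p-p2)[:2])<20:
            q,r=fit("slat",{"top":m,"scene":m2},[*p[:2],4,0]);a,ra=fit("slat",{"top":m},[*p[:2],4,0],False);b,rb=fit("slat",{"scene":m2},[*p[:2],4,0],False)
            print(q.round(2),round(r,2),a.round(2),round(ra,2),b.round(2),round(rb,2))
E
```

```text
scene [42.173  8.505 -0.547] -295.752
top [43.03   9.201 -0.711] -333.504
both [42.659  8.409 -0.931] -618.233
bothz [43.012  8.176 -0.365  2.677] -627.046
scene [([581.0, 322.0], 0.9, 414), ([476.0, 327.0], 0.7, 343), ([425.0, 329.0], 0.59, 298), ([530.0, 322.0], 0.57, 359)]
top [([530.0, 326.0], 0.89, 319), ([475.0, 333.0], 0.79, 380), ([582.0, 327.0], 0.76, 386), ([622.0, 82.0], 0.74, 4363), ([425.0, 332.0], 0.63, 347)]
[5.3013e+02 3.2365e+02 5.4600e+00 1.0000e-02] 0.22 [5.3028e+02 3.2588e+02 4.0000e+00 1.0000e-02] 0.11 [5.2902e+02 3.2363e+02 4.0000e+00 1.0000e-02] 0.09
[ 4.7538e+02  3.2886e+02  4.1700e+00 -6.0000e-02] 0.28 [ 4.7551e+02  3.3151e+02  4.0000e+00 -5.0000e-02] 0.14 [ 4.7540e+02  3.2805e+02  4.0000e+00 -9.0000e-02] 0.11
[ 5.8164e+02  3.2132e+02  6.1500e+00 -2.0000e-02] 0.25 [ 5.8190e+02  3.2358e+02  4.0000e+00 -2.0000e-02] 0.13 [ 5.8024e+02  3.2135e+02  4.0000e+00 -4.0000e-02] 0.1
[ 4.2515e+02  3.3053e+02  3.6400e+00 -9.0000e-02] 0.42 [ 4.2481e+02  3.3033e+02  4.0000e+00 -1.1000e-01] 0.21 [ 4.2472e+02  3.3082e+02  4.0000e+00 -6.0000e-02] 0.21
```

```bash
python3 -m jog '[[[0.55,9,25,0,-5.7],[0.55,9,25,0,-5.7],[0.55,9,25,0,-5.7],[0.55,9,25,0,-5.7],[0.55,9,25,0,-5.7],[0.55,9,25,0,-5.7],[0.55,9,25,0,-5.7],[0.55,9,25,0,-5.7]]]';python3 -m jog '[[[0.55,11,29,-20,-6],[0.55,11,29,-20,-6],[0.55,11,29,-20,-6],[0.55,11,29,-20,-6],[0.55,11,29,-20,-6],[0.55,11,29,-15,-6],[0.55,11,29,0,-6],[0.55,5,5,0,-4]]]';python3 -m jog '[[[0.55,0,0,0,0],[0.55,0,0,0,0],[0.55,0,0,0,0],[0.55,0,0,0,0],[0.55,0,0,0,0],[0.55,0,0,0,0],[0.55,0,0,0,0],[0.55,0,0,0,0]]]'; python3 st.py
```

```text
time: 17.1
eef_pos: [498.7, 115.7, 198.8]
tcp_rot: [[-0.697, 0.717, -0.0], [0.717, 0.697, -0.0], [-0.0, -0.0, -1.0]]
ft_force: [0.5, -0.7, -0.2]
width: 38.2
gripper_force: 0.0
time: 17.9
eef_pos: [579.8, 326.4, 82.7]
tcp_rot: [[0.028, 1.0, -0.001], [1.0, -0.028, 0.001], [0.001, -0.001, -1.0]]
ft_force: [-0.9, -0.8, 0.4]
width: 38.3
gripper_force: 0.0
time: 18.7
eef_pos: [580.4, 322.6, 83.8]
tcp_rot: [[0.028, 1.0, -0.0], [1.0, -0.028, -0.0], [-0.0, -0.0, -1.0]]
ft_force: [-0.2, -0.4, -0.1]
width: 38.1
gripper_force: 0.0
t 18.7 tcp [580.4, 322.6, 83.8] th -1.58 tilt [-0.0, -0.0] w 38.1 gf 0.0 F [-0.2, -0.4, -0.1]
```

```bash
python3 -m jog '[[[0.55,0.6,0,-25,0],[0.55,0,0,-22,0],[0.55,0,0,-12,0],[0.55,0,0,-5,0],[0.55,0,0,-2,0],[0.55,0,0,0,0],[0.55,0,0,0,0],[0.95,0,0,0,0]]]' 40;python3 -m jog '[[[0.95,0,0,0,0],[0.95,0,0,0,0],[0.95,0,0,0,0],[0.95,0,0,0,0],[0.95,0,0,0,0],[0.95,0,0,0,0],[0.95,0,0,10,0],[0.95,0,0,20,0]]]'; python3 st.py
```

```text
time: 19.5
eef_pos: [581.3, 322.7, 18.5]
tcp_rot: [[0.028, 1.0, 0.0], [1.0, -0.028, 0.0], [0.0, 0.0, -1.0]]
ft_force: [-0.5, 0.2, -1.1]
width: 25.3
gripper_force: 0.0
time: 20.3
eef_pos: [580.5, 322.3, 47.6]
tcp_rot: [[0.028, 1.0, -0.002], [1.0, -0.028, -0.001], [-0.001, -0.002, -1.0]]
ft_force: [0.3, 0.1, 0.9]
width: 15.3
gripper_force: 39.1
t 20.3 tcp [580.5, 322.3, 47.6] th -1.59 tilt [-0.002, -0.001] w 15.3 gf 39.1 F [0.3, 0.1, 0.9]
```

```bash
python3 -m jog '[[[0.95,0,0,25,0],[0.95,0,0,25,0],[0.95,4,-19,0,7.6],[0.95,4,-19,0,7.6],[0.95,4,-19,0,7.6],[0.95,4,-19,0,7.6],[0.95,4,-19,0,7.6],[0.95,4,-19,0,7.6]]]';python3 -m jog '[[[0.95,4,-19,0,7.6],[0.95,4,-19,0,7.6],[0.95,4,-19,0,7.6],[0.95,4,-19,0,7.6],[0.95,4,-19,0,7.6],[0.95,0,0,-20,0],[0.95,0,0,0,0],[0.95,0,0,0,0]]]'; python3 st.py
```

```text
time: 21.1
eef_pos: [605.3, 207.7, 98.6]
tcp_rot: [[-0.699, 0.715, 0.0], [0.715, 0.699, -0.0], [-0.001, 0.0, -1.0]]
ft_force: [0.4, -0.4, -0.6]
width: 14.7
gripper_force: 39.1
time: 21.9
eef_pos: [625.0, 114.0, 78.4]
tcp_rot: [[-0.99, 0.139, -0.0], [0.139, 0.99, -0.0], [0.0, -0.0, -1.0]]
ft_force: [-0.2, -0.0, 0.1]
width: 14.7
gripper_force: 39.1
t 21.9 tcp [625.0, 114.0, 78.4] th 82.0 tilt [-0.0, -0.0] w 14.7 gf 39.1 F [-0.2, -0.0, 0.1]
```

```bash
python3 -m jog '[[[0.95,0,-0.8,-20,0],[0.95,0,0,-14,0],[0.95,0,0,-5,0],[0.95,0,0,-2,0],[0.95,0,0,-2,0],[0.95,0,0,0,0],[0.95,0,0,0,0],[0.95,0,0,0,0]]]'; python3 st.py
```

```text
time: 22.7
eef_pos: [625.2, 112.8, 35.2]
tcp_rot: [[-0.99, 0.139, 0.001], [0.139, 0.99, -0.0], [-0.001, -0.0, -1.0]]
ft_force: [0.0, 0.2, -0.7]
width: 14.6
gripper_force: 39.1
t 22.7 tcp [625.2, 112.8, 35.2] th 82.01 tilt [0.001, -0.0] w 14.6 gf 39.1 F [0.0, 0.2, -0.7]
```

```bash
python3 -m jog '[[[0.95,0,0,-1,0],[0.95,0,0,0,0],[0.95,0,0,0,0],[0.6,0,0,0,0],[0.6,0,0,0,0],[0.6,0,0,0,0],[0.6,0,0,25,0],[0.6,0,0,30,0]]]'; python3 -m jog '[[[0.55,-9,19,5,-7.4],[0.55,-9,19,0,-7.4],[0.55,-9,19,0,-7.4],[0.55,-9,19,0,-7.4],[0.55,-9,19,0,-7.4],[0.55,-9,19,0,-7.4],[0.55,-9,19,0,-7.4],[0.55,-9,19,0,-7.4]]]';python3 -m jog '[[[0.55,-8,20,0,-7.4],[0.55,-8,20,0,-7.4],[0.55,-8,20,0,-7.4],[0.55,0,0,-10,0],[0.55,0,0,0,0],[0.55,0,0,0,0],[0.55,0,0,0,0],[0.55,0,0,0,0]]]'
python3 - <<'E'
from m2 import *
st()
R=slats(20,("scene","top"))
for n in R: print(n,[(p.round(0)[:2].tolist(),round(c,2),int(m.sum()),*[a.round(2).tolist() for a in (fit("slat",{n:m},[*p[:2],20,np.pi/2-.14],False) if p[1]<200 else fit("slat",{n:m},[*p[:2],4,0],False))[:1]]) for p,m,c in R[n]])
E
```

```text
time: 23.5
eef_pos: [624.4, 112.7, 88.5]
tcp_rot: [[-0.99, 0.139, -0.002], [0.139, 0.99, -0.001], [0.002, -0.001, -1.0]]
ft_force: [0.3, -0.2, 0.2]
width: 34.3
gripper_force: 0.0
time: 24.3
eef_pos: [552.7, 265.6, 93.8]
tcp_rot: [[-0.383, 0.924, -0.0], [0.924, 0.383, -0.0], [-0.0, -0.0, -1.0]]
ft_force: [0.4, 0.1, 0.0]
width: 38.5
gripper_force: 0.0
time: 25.1
eef_pos: [529.5, 324.2, 84.1]
tcp_rot: [[-0.01, 1.0, -0.0], [1.0, 0.01, 0.0], [0.0, -0.0, -1.0]]
ft_force: [-0.6, 0.7, 0.0]
width: 38.7
gripper_force: 0.0
t 25.1 tcp [529.5, 324.2, 84.1] th 0.59 tilt [-0.0, 0.0] w 38.7 gf 0.0 F [-0.6, 0.7, 0.0]
scene [([543.0, 310.0], 0.74, 335, [528.62, 323.61, 4.0, 0.04]), ([441.0, 312.0], 0.74, 262, [424.35, 330.72, 4.0, -0.04]), ([489.0, 309.0], 0.65, 246, [473.96, 327.92, 4.0, 0.02]), ([629.0, 111.0], 0.63, 382, [624.39, 112.2, 20.0, 1.41])]
top [([530.0, 314.0], 0.79, 223, [529.88, 315.64, 4.0, -0.02]), ([475.0, 310.0], 0.69, 257, [475.02, 314.41, 4.0, -0.07]), ([622.0, 113.0], 0.67, 306, [623.77, 112.83, 20.0, 1.42]), ([426.0, 323.0], 0.62, 308, [424.19, 328.65, 4.0, -0.09])]
```

```bash
python3 -m jog '[[[0.55,0,0,-25,0],[0.55,0,0,-22,0],[0.55,0,0,-12,0],[0.55,0,0,-5,0],[0.55,0,0,-2,0],[0.55,0,0,0,0],[0.55,0,0,0,0],[0.95,0,0,0,0]]]' 40;python3 -m jog '[[[0.95,0,0,0,0],[0.95,0,0,0,0],[0.95,0,0,0,0],[0.95,0,0,0,0],[0.95,0,0,10,0],[0.95,0,0,25,0],[0.95,0,0,25,0],[0.95,0,0,20,0]]]'; python3 st.py
```

```text
time: 26.1
eef_pos: [529.3, 325.0, 18.4]
tcp_rot: [[-0.011, 1.0, 0.0], [1.0, 0.011, 0.0], [0.0, 0.0, -1.0]]
ft_force: [0.6, 0.2, -0.2]
width: 25.2
gripper_force: 0.0
time: 26.9
eef_pos: [529.3, 324.9, 100.0]
tcp_rot: [[-0.011, 1.0, 0.001], [1.0, 0.011, 0.001], [0.0, 0.001, -1.0]]
ft_force: [0.1, -0.1, -1.0]
width: 14.9
gripper_force: 39.1
t 26.9 tcp [529.3, 324.9, 100.0] th 0.61 tilt [0.001, 0.001] w 14.9 gf 39.1 F [0.1, -0.1, -1.0]
```

```bash
python3 -m jog '[[[0.95,7.2,-22.9,0,6.8],[0.95,7.2,-22.9,0,6.8],[0.95,7.2,-22.9,0,6.8],[0.95,7.2,-22.9,0,6.8],[0.95,7.2,-22.9,0,6.8],[0.95,7.2,-22.9,0,6.8],[0.95,7.2,-22.9,0,6.8],[0.95,7.2,-22.9,0,6.8]]]';python3 -m jog '[[[0.95,7.2,-22.9,0,6.8],[0.95,7.2,-22.9,0,6.8],[0.95,7.2,-22.9,0,6.8],[0.95,7.2,-22.9,0,6.5],[0.95,0,0,-20,0],[0.95,0,0,-20,0],[0.95,0,0,0,0],[0.95,0,0,0,0]]]'; python3 st.py
```

```text
time: 27.7
eef_pos: [587.1, 140.5, 98.6]
tcp_rot: [[-0.822, 0.569, 0.001], [0.569, 0.822, -0.001], [-0.001, -0.0, -1.0]]
ft_force: [0.4, -0.1, 0.4]
width: 14.7
gripper_force: 39.0
time: 28.5
eef_pos: [615.6, 50.0, 58.7]
tcp_rot: [[-0.99, 0.141, 0.0], [0.141, 0.99, -0.001], [-0.0, -0.001, -1.0]]
ft_force: [0.4, 0.0, -0.2]
width: 14.8
gripper_force: 39.1
t 28.5 tcp [615.6, 50.0, 58.7] th 81.92 tilt [0.0, -0.001] w 14.8 gf 39.1 F [0.4, 0.0, -0.2]
```

```bash
python3 -m jog '[[[0.95,0,0,-14,0],[0.95,0,0,-6,0],[0.95,0,0,-3,0],[0.95,0,0,-1.5,0],[0.95,0,0,0,0],[0.95,0,0,0,0],[0.95,0,0,0,0],[0.6,0,0,0,0]]]';python3 -m jog '[[[0.6,0,0,0,0],[0.6,0,0,0,0],[0.6,0,0,25,0],[0.6,0,0,35,0],[0.55,-11.7,23.3,0,-7.1],[0.55,-11.7,23.3,0,-7.1],[0.55,-11.7,23.3,0,-7.1],[0.55,-11.7,23.3,0,-7.1]]]';python3 -m jog '[[[0.55,-11.7,23.3,0,-7.1],[0.55,-11.7,23.3,0,-7.1],[0.55,-11.7,23.3,0,-7.1],[0.55,-11.7,23.3,0,-7.1],[0.55,-11.7,23.3,0,-7.1],[0.55,-11.7,23.3,0,-7.1],[0.55,-11.7,23.3,0,-7.1],[0.55,-11.7,23.3,0,-7.1]]]';python3 -m jog '[[[0.55,0,0,-10,0],[0.55,0,0,0,0],[0.55,0,0,0,0],[0.55,0,0,0,0],[0.55,0,0,0,0],[0.55,0,0,0,0],[0.55,0,0,0,0],[0.55,0,0,0,0]]]'; python3 st.py
```

```text
time: 29.3
eef_pos: [615.6, 50.1, 33.8]
tcp_rot: [[-0.99, 0.141, 0.0], [0.141, 0.99, -0.0], [-0.001, -0.0, -1.0]]
ft_force: [0.3, -0.6, 0.3]
width: 28.0
gripper_force: 0.0
time: 30.1
eef_pos: [568.2, 144.1, 93.4]
tcp_rot: [[-0.801, 0.599, 0.0], [0.599, 0.801, -0.0], [-0.0, -0.0, -1.0]]
ft_force: [-1.0, 0.2, 0.1]
width: 38.7
gripper_force: 0.0
time: 30.9
eef_pos: [474.5, 330.7, 93.3]
tcp_rot: [[0.062, 0.998, -0.0], [0.998, -0.062, 0.0], [0.0, -0.0, -1.0]]
ft_force: [0.6, 0.0, -0.3]
width: 38.5
gripper_force: 0.0
time: 31.7
eef_pos: [475.1, 329.6, 83.4]
tcp_rot: [[0.057, 0.998, -0.0], [0.998, -0.057, 0.0], [-0.0, -0.0, -1.0]]
ft_force: [0.4, -0.1, -0.5]
width: 38.6
gripper_force: 0.0
t 31.7 tcp [475.1, 329.6, 83.4] th -3.29 tilt [-0.0, 0.0] w 38.6 gf 0.0 F [0.4, -0.1, -0.5]
```

```bash
python3 -m jog '[[[0.55,0,0,-25,0],[0.55,0,0,-22,0],[0.55,0,0,-12,0],[0.55,0,0,-5,0],[0.55,0,0,-1.5,0],[0.55,0,0,0,0],[0.55,0,0,0,0],[0.95,0,0,0,0]]]' 40;python3 -m jog '[[[0.95,0,0,0,0],[0.95,0,0,0,0],[0.95,0,0,0,0],[0.95,0,0,0,0],[0.95,0,0,10,0],[0.95,0,0,25,0],[0.95,0,0,30,0],[0.95,0,0,30,0]]]';python3 -m jog '[[[0.95,22,-31,0,-0.6],[0.95,22,-32,0,-0.6],[0.95,22,-32,0,-0.6],[0.95,22,-32,0,-0.6],[0.95,22,-32,0,-0.6],[0.95,22,-31,0,-0.6],[0.95,22,-31,0,-0.6],[0.95,22,-31,0,-0.6]]]';python3 -m jog '[[[0.95,0,0,-15,0],[0.95,0,0,-15,0],[0.95,0,0,0,0],[0.95,0,0,0,0],[0.95,0,0,0,0],[0.95,0,0,0,0],[0.95,0,0,0,0],[0.95,0,0,0,0]]]'
python3 - <<'E'
from m2 import *
st()
R=slats(20)
for n in R: print(n,[(p.round(0)[:2].tolist(),round(c,2),int(m.sum()),*[a.round(2).tolist() for a in (fit("slat",{n:m},[*p[:2],20,np.pi/2-.14],False) if p[1]<200 else fit("slat",{n:m},[*p[:2],4,0],False))[:1]]) for p,m,c in R[n]])
E
```

```text
time: 32.5
eef_pos: [475.3, 329.8, 18.4]
tcp_rot: [[0.057, 0.998, 0.0], [0.998, -0.057, 0.0], [0.0, 0.0, -1.0]]
ft_force: [0.3, -0.1, 0.2]
width: 25.2
gripper_force: 0.0
time: 33.3
eef_pos: [475.0, 329.5, 114.6]
tcp_rot: [[0.057, 0.998, -0.0], [0.998, -0.057, -0.0], [-0.0, -0.0, -1.0]]
ft_force: [0.1, 1.3, -0.2]
width: 15.2
gripper_force: 39.0
time: 34.1
eef_pos: [651.8, 76.2, 113.7]
tcp_rot: [[0.141, 0.99, 0.0], [0.99, -0.141, -0.0], [-0.0, 0.0, -1.0]]
ft_force: [0.8, -0.1, -0.4]
width: 14.9
gripper_force: 38.9
time: 34.9
eef_pos: [651.1, 77.7, 83.1]
tcp_rot: [[0.141, 0.99, 0.0], [0.99, -0.141, 0.0], [0.0, 0.0, -1.0]]
ft_force: [-0.0, -0.4, -0.2]
width: 14.9
gripper_force: 39.0
t 34.9 tcp [651.1, 77.7, 83.1] th -8.08 tilt [0.0, 0.0] w 14.9 gf 39.0 F [-0.0, -0.4, -0.2]
scene [([621.0, 48.0], 0.72, 275, [614.09, 49.74, 20.0, 1.44]), ([615.0, 87.0], 0.63, 353, [649.27, 46.48, 20.0, 1.02]), ([658.0, 107.0], 0.5, 172, [691.18, 95.65, 20.0, 1.24]), ([445.0, 340.0], 0.49, 184, [428.15, 366.82, 4.0, 0.02])]
top [([597.0, 50.0], 0.7, 154, [602.71, 49.99, 20.0, 1.46]), ([653.0, 33.0], 0.64, 72, [698.55, 30.75, 20.0, 1.54])]
```

```bash
python3 -m jog '[[[0.95,0.9,-0.8,-18,0],[0.95,0,0,-9,0],[0.95,0,0,-4,0],[0.95,0,0,-2,0],[0.95,0,0,0,0],[0.95,0,0,0,0],[0.95,0,0,0,0],[0.6,0,0,0,0]]]';python3 -m jog '[[[0.6,0,0,0,0],[0.6,0,0,0,0],[0.6,0,0,25,0],[0.6,0,0,35,0],[0.55,-28,31,0,0],[0.55,-28,31,0,0],[0.55,-28,31,0,0],[0.55,-28,32,0,0]]]';python3 -m jog '[[[0.55,-28,32,0,1],[0.55,-28,32,0,1],[0.55,-28,32,0,1],[0.55,-28,32,0,0],[0.55,-3,0,-25,0],[0.55,0,0,0,0],[0.55,0,0,0,0],[0.55,0,0,0,0]]]'; python3 st.py
```

```text
time: 35.9
eef_pos: [651.9, 76.8, 49.9]
tcp_rot: [[0.141, 0.99, -0.0], [0.99, -0.141, -0.0], [-0.0, -0.0, -1.0]]
ft_force: [-1.2, 0.0, 0.1]
width: 28.3
gripper_force: 0.0
time: 36.7
eef_pos: [538.8, 202.7, 109.9]
tcp_rot: [[0.141, 0.99, -0.0], [0.99, -0.141, -0.0], [-0.0, -0.0, -1.0]]
ft_force: [1.1, 1.0, 0.0]
width: 38.8
gripper_force: 0.0
time: 37.5
eef_pos: [426.1, 329.1, 85.6]
tcp_rot: [[0.09, 0.996, 0.001], [0.996, -0.09, 0.0], [0.0, 0.001, -1.0]]
ft_force: [-0.3, -0.0, -0.4]
width: 38.4
gripper_force: 0.0
t 37.5 tcp [426.1, 329.1, 85.6] th -5.19 tilt [0.001, 0.0] w 38.4 gf 0.0 F [-0.3, -0.0, -0.4]
```

```bash
python3 -m jog '[[[0.55,-1.3,1.2,-25,0],[0.55,0,0,-22,0],[0.55,0,0,-13,0],[0.55,0,0,-5,0],[0.55,0,0,-2.5,0],[0.55,0,0,0,0],[0.55,0,0,0,0],[0.95,0,0,0,0]]]' 40;python3 -m jog '[[[0.95,0,0,0,0],[0.95,0,0,0,0],[0.95,0,0,0,0],[0.95,0,0,0,0],[0.95,0,0,10,0],[0.95,0,0,25,0],[0.95,0,0,30,0],[0.95,0,0,30,0]]]';python3 -m jog '[[[0.95,20,-30,0,-0.6],[0.95,20,-30,0,-0.6],[0.95,20,-30,0,-0.6],[0.95,20,-31,0,-0.6],[0.95,20,-31,0,-0.5],[0.95,20,-31,0,0],[0.95,22,-31,0,0],[0.95,22,-31,0,0]]]';python3 -m jog '[[[0.95,0,0,-15,0],[0.95,0,0,-15,0],[0.95,0,0,0,0],[0.95,0,0,0,0],[0.95,0,0,0,0],[0.95,0,0,0,0],[0.95,0,0,0,0],[0.95,0,0,0,0]]]'; python3 st.py
```

```text
time: 38.3
eef_pos: [423.9, 331.2, 17.9]
tcp_rot: [[0.089, 0.996, 0.0], [0.996, -0.089, 0.0], [0.0, 0.0, -1.0]]
ft_force: [0.2, 0.6, -0.2]
width: 24.7
gripper_force: 0.0
time: 39.1
eef_pos: [423.5, 330.9, 114.1]
tcp_rot: [[0.089, 0.996, -0.0], [0.996, -0.089, -0.0], [-0.0, -0.0, -1.0]]
ft_force: [0.5, -0.0, -0.5]
width: 15.3
gripper_force: 39.2
time: 39.9
eef_pos: [588.4, 84.5, 113.2]
tcp_rot: [[0.139, 0.99, 0.0], [0.99, -0.139, -0.0], [-0.0, 0.0, -1.0]]
ft_force: [0.8, -0.2, 0.3]
width: 14.9
gripper_force: 39.2
time: 40.7
eef_pos: [587.7, 86.1, 82.6]
tcp_rot: [[0.139, 0.99, 0.0], [0.99, -0.139, -0.0], [-0.0, 0.0, -1.0]]
ft_force: [-0.1, 0.2, -0.1]
width: 14.9
gripper_force: 39.2
t 40.7 tcp [587.7, 86.1, 82.6] th -7.98 tilt [0.0, -0.0] w 14.9 gf 39.2 F [-0.1, 0.2, -0.1]
```

```bash
python3 -m jog '[[[0.95,0.9,0,-18,0],[0.95,0,0,-9,0],[0.95,0,0,-4,0],[0.95,0,0,-1.5,0],[0.95,0,0,0,0],[0.95,0,0,0,0],[0.95,0,0,0,0],[0.6,0,0,0,0]]]';python3 -m jog '[[[0.6,0,0,0,0],[0.6,0,0,0,0],[0.6,0,0,25,0],[0.5,0,0,40,0],[0.3,0,0,40,0],[0,-30,-25,20,0],[0,-35,-35,0,0],[0,-35,-35,0,0]]]';python3 -m jog '[[[0,-35,-35,0,0],[0,0,-15,0,0],[0,0,0,0,0],[0,0,0,0,0],[0,0,0,0,0],[0,0,0,0,0],[0,0,0,0,0],[0,0,0,0,0]]]'
python3 - <<'E'
from m2 import *
import pickle
st()
for n in CI:
    cv2.imwrite(f"pics/{n}2.png",read_camera(n)[:,:,::-1])
    for t in("slat1","lifter","mirror","cradle"):
        for d in see(t,n,.3):
            m=d["mask"];k=t.rstrip("1");p=onz(cen(m),n,25)
            if k=="slat":
                for z,y in((20,np.pi/2-.14),(36,-.14)):
                    q,r=fit(k,{n:m},[*p[:2],z,y],False);print(n,k,round(d["conf"],2),q.round(2).tolist(),round(r,2))
            else:
                z=22 if k=="mirror" else 0
                q,r=fit(k,{n:m},[*p[:2],z,0] if k!="lifter" else [407,-197,0,-.07],False,k=="cradle",k!="mirror");print(n,k,round(d["conf"],2),q.round(3).tolist(),round(r,2))
a=cv2.resize(cv2.imread("pics/scene2.png")[160:290,150:370],None,fx=3,fy=3,interpolation=2)
b=cv2.resize(cv2.imread("pics/top2.png")[170:320,190:450],None,fx=2.5,fy=2.5,interpolation=2)
cv2.imwrite("pics/c2a.png",a);cv2.imwrite("pics/c2b.png",b)
E
```

```text
time: 41.5
eef_pos: [588.6, 86.0, 50.0]
tcp_rot: [[0.139, 0.99, -0.0], [0.99, -0.139, -0.0], [-0.0, -0.0, -1.0]]
ft_force: [-0.2, -0.3, -0.6]
width: 28.2
gripper_force: 0.0
time: 42.3
eef_pos: [487.3, -9.7, 175.4]
tcp_rot: [[0.138, 0.99, 0.001], [0.99, -0.138, -0.0], [-0.0, 0.001, -1.0]]
ft_force: [1.5, -2.0, -0.6]
width: 85.7
gripper_force: 0.0
time: 43.1
eef_pos: [453.6, -58.6, 174.8]
tcp_rot: [[0.138, 0.99, -0.0], [0.99, -0.138, -0.0], [-0.0, -0.0, -1.0]]
ft_force: [0.7, 0.0, 0.6]
width: 85.7
gripper_force: 0.0
t 43.1 tcp [453.6, -58.6, 174.8] th -7.95 tilt [-0.0, -0.0] w 85.7 gf 0.0 F [0.7, 0.0, 0.6]
scene slat 0.86 [575.08, 94.6, 20.0, -0.12] 0.15
scene slat 0.86 [587.57, 87.25, 36.0, -0.13] 0.17
scene slat 0.81 [640.09, 83.04, 20.0, -0.11] 0.06
scene slat 0.81 [651.42, 75.81, 36.0, -0.11] 0.08
scene slat 0.6 [628.47, 47.55, 20.0, 1.39] 1.49
scene slat 0.6 [638.16, 84.11, 36.0, -0.53] 2.22
scene slat 0.54 [625.23, 111.95, 20.0, 1.42] 1.11
scene slat 0.54 [649.9, 140.71, 36.0, -0.67] 1.98
scene lifter 0.83 [406.803, -197.783, 0.0, -0.069] 0.13
scene mirror 0.92 [542.363, -124.967
[... 191 characters left out ...]
112.87, 20.0, 1.42] 0.64
top slat 0.7 [612.63, 159.45, 36.0, -0.01] 1.32
top slat 0.69 [615.94, 50.1, 20.0, 1.45] 0.79
top slat 0.69 [599.3, 168.61, 36.0, 0.05] 1.0
top slat 0.64 [705.34, 22.92, 20.0, 1.06] 1.0
top slat 0.64 [589.03, 85.93, 36.0, -0.14] 0.09
top slat 0.6 [495.5, 109.83, 20.0, 1.57] 1.1
top slat 0.6 [456.07, 148.18, 36.0, -0.02] 1.07
top slat 0.59 [498.57, 158.63, 20.0, 1.53] 1.19
top slat 0.59 [454.25, 199.5, 36.0, 0.1] 1.13
top slat 0.55 [457.52, 135.34, 20.0, 0.6] 0.86
top slat 0.55 [480.17, 106.76, 36.0, -0.02] 0.78
top lifter 0.79 [405.224, -190.848, 0.0, -0.056] 0.6
top mirror 0.63 [544.605, -125.879, 22.0, 0.0] 0.36
top cradle 0.74 [554.318, -126.066, 0.0, -0.017] 0.42
```

View pics/c2a.png

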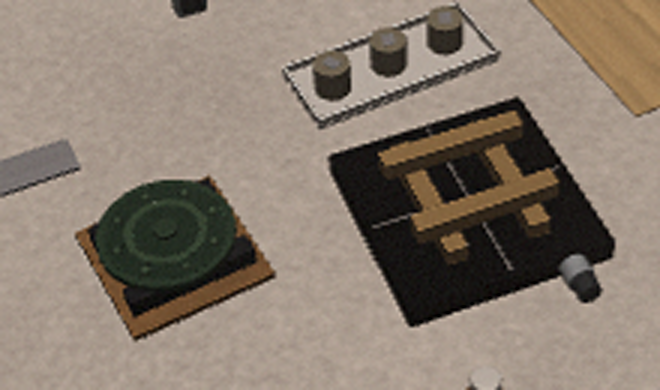

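View pics/c2b.png

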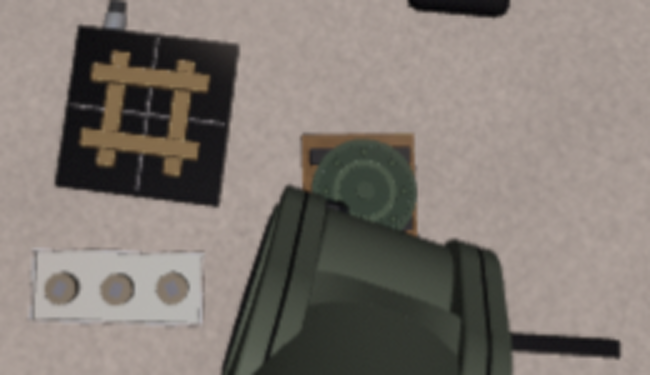

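```bash
python3 -m jog '[[[0,-9,-37,-12,0.6],[0,-9,-37,-12,0.6],[0,-9,-37,-12,0.6],[0,-9,-37,-12,0.6],[0,-9,-37,-12,0.6],[0,-8,-38.5,-15,0.6],[0,0,0,0,0],[0,0,0,0,0]]]';python3 -m jog '[[[0,0,0,0,0],[0,0,0,0,0],[0,0,0,0,0],[0,0,0,0,0],[0,0,0,0,0],[0,0,0,0,0],[0,0,0,0,0],[0,0,0,0,0]]]'
python3 - <<'E'
from m2 import *
import pickle
st()
S=pickle.load(open("S0.pkl","rb"))
M["cm"]=M["cradle"]
for n in CI:
    m=S["cradle",n][0]["mask"]|S["mirror",n][0]["mask"]
    def rc(q):
        ys,xs=np.nonzero(m);roi=(xs.min()-15,ys.min()-15,xs.max()+16,ys.max()+16)
        r=np.maximum(render("cradle",q,n,roi),render("mirror",[542.4,-125.3,22,0],n,roi));return np.abs(r-m[roi[1]:roi[3],roi[0]:roi[2]]).sum()
    v=np.array([54.4,-12.5,-.1])
    r=minimize(lambda v:rc([v[0]*10,v[1]*10,0,v[2]*.1]),v,method="Nelder-Mead",options=dict(initial_simplex=np.vstack([v]+[v+.5*e for e in np.eye(3)])))
    print(n,(r.x*[10,10,.1]).round(3),r.fun,m.sum())
    read_camera(n)
    print([(round(d["conf"],2),onz(d["at"],n,0).round(1)) for d in landmark_of("cradle",n)],[(round(d["conf"],2),onz(d["at"],n,49).round(1)) for d in landmark_of("lifter_grip",n)])
E
```

```text
time: 44.4
eef_pos: [400.1, -282.9, 99.5]
tcp_rot: [[0.078, 0.997, -0.001], [0.997, -0.078, 0.0], [0.0, -0.001, -1.0]]
ft_force: [0.6, 1.3, 0.5]
width: 85.2
gripper_force: 0.0
time: 45.2
eef_pos: [400.6, -282.5, 99.8]
tcp_rot: [[0.077, 0.997, -0.0], [0.997, -0.077, -0.0], [-0.0, -0.0, -1.0]]
ft_force: [-0.0, -0.1, 0.2]
width: 85.6
gripper_force: 0.0
t 45.2 tcp [400.6, -282.5, 99.8] th -4.39 tilt [-0.0, -0.0] w 85.6 gf 0.0 F [-0.0, -0.1, 0.2]
scene [ 5.43845e+02 -1.23827e+02 -6.00000e-03] 97.875 2174
[(0.67, array([ 550.9, -123.4,    0. ])), (0.28, array([443.2, 117.6,   0. ]))] [(0.72, array([ 582.4, -133.5,   49. ])), (0.66, array([ 401.6, -295.1,   49. ]))]
top [ 5.45321e+02 -1.22842e+02 -1.10000e-02] 101.5 2012
[(0.57, array([758.5, 291.5,   0. ])), (0.52, array([615.5,  59.3,   0. ])), (0.37, array([628.6, 123.6,   0. ]))] [(0.91, array([ 406.3, -290.2,   49. ]))]
```

```bash
python3 -m jog '[[[0,0,0,-25,0],[0,0,0,-20,0],[0,0,0,-9,0],[0,0,0,-4,0],[0,0,0,-1,0],[0,0,0,0,0],[0,0,0,0,0],[0.95,0,0,0,0]]]' 30;python3 -m jog '[[[0.95,0,0,0,0],[0.95,0,0,0,0],[0.95,0,0,0,0],[0.95,0,0,0,0],[0.95,0,0,0,0],[0.95,0,0,0,0],[0.95,0,0,0,0],[0.95,0,0,0,0]]]' 110;python3 -m jog '[[[0.95,0,0,5,0],[0.95,0,0,15,0],[0.95,0,0,15,0],[0.95,0,0,15,0.9],[0.95,0,0,0,1],[0.95,0,0,0,1],[0.95,0,0,0,1],[0.95,0,0,0,0]]]'
python3 - <<'E'
from m2 import *
st();ms={}
for n in CI:
    cv2.imwrite(f"pics/{n}3.png",read_camera(n)[:,:,::-1])
    for d in see("lifter",n,.3)[:1]:
        ms[n]=d["mask"];print(n,d["conf"],d["bbox"],d["mask"].sum(),*[a for a in fit("lifter",{n:d["mask"]},[407,-197,50,0],False)])
print(fit("lifter",ms,[407,-197,50,0]))
E
```

```text
time: 46.3
eef_pos: [400.7, -282.6, 41.2]
tcp_rot: [[0.077, 0.997, 0.0], [0.997, -0.077, -0.0], [-0.0, 0.0, -1.0]]
ft_force: [0.2, -0.4, 0.2]
width: 73.1
gripper_force: 0.0
time: 47.1
eef_pos: [400.6, -282.6, 40.9]
tcp_rot: [[0.077, 0.997, -0.0], [0.997, -0.077, -0.0], [-0.0, -0.0, -1.0]]
ft_force: [0.3, -0.2, 5.4]
width: 14.1
gripper_force: 107.2
time: 47.9
eef_pos: [400.3, -282.3, 90.3]
tcp_rot: [[0.008, 1.0, -0.001], [1.0, -0.008, 0.001], [0.0, -0.001, -1.0]]
ft_force: [0.4, 1.4, -1.5]
width: 14.2
gripper_force: 107.5
t 47.9 tcp [400.3, -282.3, 90.3] th -0.44 tilt [-0.001, 0.001] w 14.2 gf 107.5 F [0.4, 1.4, -1.5]
scene 0.75 [310.7, 204.8, 333.3, 240.1] 172 [ 407. -197.   50.    0.] 1.0
top 0.76 [346.3, 299.9, 417.6, 318.7] 890 [ 4.00894038e+02 -1.96747602e+02  5.00000000e+01 -2.72627441e-02] 0.2162219136953354
(array([ 4.01459030e+02, -1.95383673e+02,  5.79949422e+01, -3.04833871e-02]), np.float64(1.2215590476989746))
```

```bash
python3 -m jog '[[[0.95,5,-26,0,0],[0.95,15,-26,0,0],[0.95,30,-1,0,0],[0.95,35,0,0,0],[0.95,35,0,0,0],[0.95,22.8,0,0,0],[0.95,0,0,0,0],[0.95,0,0,0,0]]]';python3 -m jog '[[[0.95,0,0,-15,0],[0.95,0,0,-10,0],[0.95,0,0,-5,0],[0.95,0,0,0,0],[0.95,0,0,0,0],[0.95,0,0,0,0],[0.95,0,0,0,0],[0.95,0,0,0,0]]]'
python3 - <<'E'
from m2 import *
st();ms={}
for n in CI:
    cv2.imwrite(f"pics/{n}4.png",read_camera(n)[:,:,::-1])
    for d in see("lifter",n,.3)[:2]:
        m=d["mask"];print(n,d["conf"],d["bbox"],m.sum(),*[a for a in fit("lifter",{n:m},[543.8,-250,19,0],False)])
print({n:proj([[543.8-17,-200,19],[543.8+17,-200,19],[543.8+17,-300,19],[543.8-17,-300,19]],n).round(0).tolist() for n in CI})
a=cv2.resize(cv2.imread("pics/scene4.png")[190:310,90:250],None,fx=4,fy=4,interpolation=2)
cv2.imwrite("pics/c4.png",a)
E
```

```text
time: 48.9
eef_pos: [542.9, -335.3, 90.3]
tcp_rot: [[0.008, 1.0, -0.001], [1.0, -0.008, 0.0], [0.0, -0.001, -1.0]]
ft_force: [-0.5, 0.4, -1.2]
width: 13.7
gripper_force: 107.7
time: 49.7
eef_pos: [543.5, -335.5, 61.0]
tcp_rot: [[0.009, 1.0, 0.0], [1.0, -0.009, -0.0], [-0.0, 0.0, -1.0]]
ft_force: [-0.3, -0.5, -1.5]
width: 14.6
gripper_force: 107.7
t 49.7 tcp [543.5, -335.5, 61.0] th -0.49 tilt [0.0, -0.0] w 14.6 gf 107.7 F [-0.3, -0.5, -1.5]
scene 0.7 [66.8, 246.9, 173.7, 287.9] 1139 [ 5.44358303e+02 -2.51006337e+02  1.90000000e+01 -2.30600502e-02] 0.2810579538345337
top 0.79 [368.1, 240.8, 435.0, 252.6] 772 [ 5.44220744e+02 -2.50583609e+02  1.90000000e+01 -1.38745276e-02] 0.2490285038948059
{'scene': [[170.0, 249.0], [176.0, 260.0], [130.0, 280.0], [124.0, 268.0]], 'top': [[367.0, 252.0], [366.0, 238.0], [408.0, 237.0], [409.0, 252.0]]}
```

View pics/c4.png

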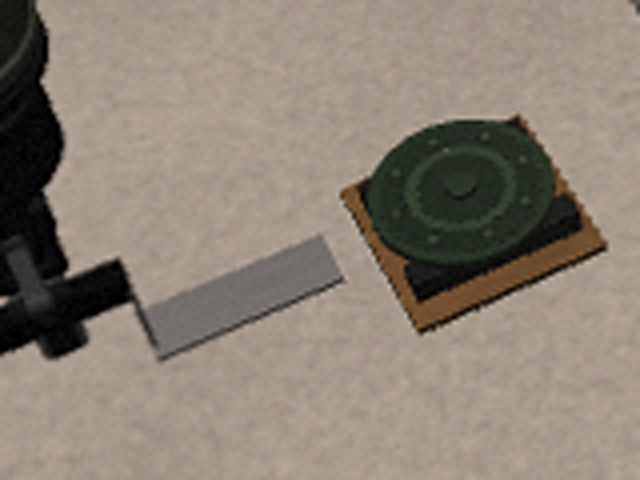

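```bash
python3 -m jog '[[[0.95,0,0,-5,0],[0.95,0,0,-4,0],[0.95,0,0,0,0],[0.95,0,0,0,0],[0.95,0,10,0,0],[0.95,0,10,0,0],[0.95,0,10,0,0],[0.95,0,10,0,0]]]';python3 -m jog '[[[0.95,0,10,0,0],[0.95,0,0,0,0],[0.95,0,0,0,0],[0.95,0,0,0,0],[0.95,0,0,0,0],[0.95,0,0,0,0],[0.95,0,0,0,0],[0.95,0,0,0,0]]]'
python3 - <<'E'
from m2 import *
st()
for n in CI:
    cv2.imwrite(f"pics/{n}5.png",read_camera(n)[:,:,::-1])
b=cv2.resize(cv2.imread("pics/top5.png")[205:290,290:440],None,fx=5,fy=5,interpolation=2)
cv2.imwrite("pics/c5.png",b)
for n in CI: print(n,[(round(d["conf"],2),fit("mirror",{n:d["mask"]},[542,-125,22,0],False,False,False)) for d in see("mirror",n,.5)])
E
```

```text
time: 50.7
eef_pos: [543.6, -294.2, 52.0]
tcp_rot: [[0.008, 1.0, -0.0], [1.0, -0.008, 0.0], [0.0, -0.0, -1.0]]
ft_force: [-0.2, -0.5, -2.4]
width: 13.9
gripper_force: 107.7
time: 51.5
eef_pos: [543.3, -285.6, 51.8]
tcp_rot: [[0.009, 1.0, -0.0], [1.0, -0.009, -0.0], [-0.0, -0.0, -1.0]]
ft_force: [0.8, 0.4, -0.9]
width: 14.1
gripper_force: 107.7
t 51.5 tcp [543.3, -285.6, 51.8] th -0.49 tilt [-0.0, -0.0] w 14.1 gf 107.7 F [0.8, 0.4, -0.9]
scene [(0.98, (array([ 542.36640172, -125.21994138,   22.        ,    0.        ]), np.float64(0.03232443332672119)))]
top [(0.75, (array([ 543.48794945, -124.82878037,   22.        ,    0.        ]), np.float64(0.03821219876408577)))]
```

View pics/c5.png

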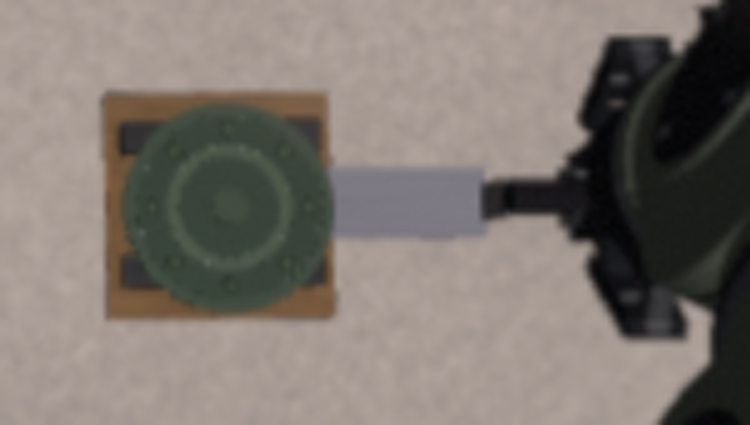

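```bash
python3 -m jog '[[[0.95,0,10,0,0],[0.95,0,10,0,0],[0.95,0,10,0,0],[0.95,0,10,0,0],[0.95,0,10,0,0],[0.95,0,10,0,0],[0.95,0,0,0,0],[0.95,0,0,0,0]]]';python3 -m jog '[[[0.95,0,4,0,0],[0.95,0,3,0,0],[0.95,0,0,0,0],[0.95,0,0,0,0],[0.95,0,0,0,0],[0.95,0,0,0,0],[0.95,0,0,0,0],[0.95,0,0,0,0]]]'
python3 - <<'E'
from m2 import *
st()
for n in CI:
    read_camera(n);print(n,[(round(d["conf"],2),fit("mirror",{n:d["mask"]},[542,-125,22,0],False,False,False)) for d in see("mirror",n,.5)])
E
```

```text
time: 52.5
eef_pos: [543.4, -225.6, 51.9]
tcp_rot: [[0.008, 1.0, -0.0], [1.0, -0.008, -0.0], [-0.0, -0.0, -1.0]]
ft_force: [0.3, -0.3, -0.8]
width: 14.0
gripper_force: 107.6
time: 53.3
eef_pos: [543.4, -218.5, 51.8]
tcp_rot: [[0.009, 1.0, -0.0], [1.0, -0.009, -0.0], [-0.0, -0.0, -1.0]]
ft_force: [-0.2, 0.9, 0.2]
width: 14.3
gripper_force: 107.6
t 53.3 tcp [543.4, -218.5, 51.8] th -0.49 tilt [-0.0, -0.0] w 14.3 gf 107.6 F [-0.2, 0.9, 0.2]
scene [(0.93, (array([ 542.53899411, -125.55644038,   22.        ,    0.        ]), np.float64(0.04730483144521713)))]
top [(0.76, (array([ 543.09421447, -125.30085862,   22.        ,    0.        ]), np.float64(0.030703289434313774)))]
```

```bash
python3 -m jog '[[[0.95,0,0,5,0],[0.95,0,0,2,0],[0.95,0,0,2,0],[0.95,0,0,2,0],[0.95,0,0,2,0],[0.95,0,0,2,0],[0.95,0,0,3,0],[0.95,0,0,0,0]]]';python3 -m jog '[[[0.95,0,0,3,0],[0.95,0,0,4,0],[0.95,0,0,5,0],[0.95,0,0,5,0],[0.95,0,0,5,0],[0.95,0,0,3,0],[0.95,0,0,0,0],[0.95,0,0,0,0]]]'
python3 - <<'E'
from m2 import *
st();ms={}
for n in CI:
    cv2.imwrite(f"pics/{n}6.png",read_camera(n)[:,:,::-1])
    for d in see("mirror",n,.5)[:1]: ms[n]=d["mask"]
    print(n,fit("mirror",{n:ms[n]},[542,-125,57,0],False,False,False))
print(fit("mirror",ms,[542,-125,55,0],True,False,False))
a=cv2.resize(cv2.imread("pics/scene6.png")[170:290,110:270],None,fx=4,fy=4,interpolation=2)
cv2.imwrite("pics/c6.png",a)
E
```

```text
time: 54.3
eef_pos: [543.5, -218.6, 70.2]
tcp_rot: [[0.009, 1.0, 0.0], [1.0, -0.009, -0.0], [-0.0, 0.0, -1.0]]
ft_force: [0.1, -0.5, -4.6]
width: 14.1
gripper_force: 107.3
time: 55.1
eef_pos: [543.3, -218.5, 94.8]
tcp_rot: [[0.008, 1.0, -0.0], [1.0, -0.008, -0.0], [-0.0, -0.0, -1.0]]
ft_force: [-0.7, -0.9, -3.8]
width: 14.0
gripper_force: 107.4
t 55.1 tcp [543.3, -218.5, 94.8] th -0.49 tilt [-0.0, -0.0] w 14.0 gf 107.4 F [-0.7, -0.9, -3.8]
scene (array([ 542.86221912, -125.48207198,   57.        ,    0.        ]), np.float64(0.04515613988041878))
top (array([ 541.95413296, -125.4854621 ,   57.        ,    0.        ]), np.float64(0.0350334458053112))
(array([ 542.12188735, -125.32838045,   55.93016192,    0.        ]), np.float64(0.07901744544506073))
```

View pics/c6.png

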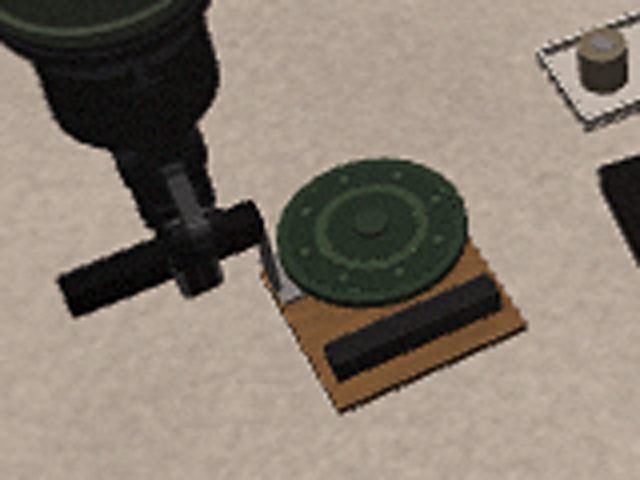

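```bash
python3 -m jog '[[[0.95,0,0,4,0],[0.95,0,0,8,0],[0.95,0,0,6,0],[0.95,0,0,2,0],[0.95,1.6,5,0,-0.42],[0.95,3.2,10,0,-0.42],[0.95,4.1,13,0,-0.42],[0.95,4.1,13,0,-0.42]]]';python3 -m jog '[[[0.95,4.1,13,0,-0.42],[0.95,4.1,13,0,-0.42],[0.95,4.1,13,0,-0.42],[0.95,4.1,13,0,-0.42],[0.95,4.1,13,0,-0.42],[0.95,4.1,13,0,-0.42],[0.95,4.1,13,0,-0.42],[0.95,4.1,13,0,-0.42]]]';python3 -m jog '[[[0.95,4.1,13,0,-0.42],[0.95,4.1,13,0,-0.42],[0.95,4.1,13,0,-0.42],[0.95,3.8,12,0,-0.42],[0.95,2.2,7,0,-0.42],[0.95,1.5,4.5,0,-0.42],[0.95,0,0,0,0],[0.95,0,0,0,0]]]';python3 - <<'E'
from m2 import *
st();ms={}
for n in CI:
    cv2.imwrite(f"pics/{n}7.png",read_camera(n)[:,:,::-1])
    for d in see("mirror",n,.4)[:1]: ms[n]=d["mask"];print(n,fit("mirror",{n:ms[n]},[620,81,77,0],False,False,False))
print(fit("mirror",ms,[620,81,77,0],True,False,False))
E
```

```text
time: 56.1
eef_pos: [556.8, -175.7, 114.6]
tcp_rot: [[0.038, 0.999, -0.001], [0.999, -0.038, 0.0], [0.0, -0.001, -1.0]]
ft_force: [0.6, 0.2, -3.6]
width: 14.2
gripper_force: 107.4
time: 56.9
eef_pos: [589.5, -72.4, 114.8]
tcp_rot: [[0.097, 0.995, -0.0], [0.995, -0.097, -0.0], [-0.0, -0.0, -1.0]]
ft_force: [-1.0, 0.4, -4.6]
width: 14.2
gripper_force: 107.4
time: 57.7
eef_pos: [608.9, -11.6, 114.8]
tcp_rot: [[0.14, 0.99, -0.0], [0.99, -0.14, -0.0], [-0.001, -0.0, -1.0]]
ft_force: [-0.2, -0.0, -3.9]
width: 14.3
gripper_force: 107.4
t 57.7 tcp [608.9, -11.6, 114.8] th -8.07 tilt [-0.0, -0.0] w 14.3 gf 107.4 F [-0.2, -0.0, -3.9]
scene (array([620.33163913,  80.07078877,  77.        ,   0.        ]), np.float64(0.029978197067975998))
top (array([621.18895546,  80.45593025,  77.        ,   0.        ]), np.float64(2.1705901622772217))
(array([620.70758761,  80.34689321,  77.10135297,   0.        ]), np.float64(2.206906795501709))
```

```bash
python3 -m jog '[[[0.95,0,1.2,-4,0],[0.95,0,0,-7,0],[0.95,0,0,-6,0],[0.95,0,0,-3,0],[0.95,0,0,-1.5,0],[0.95,0,0,-1.5,0],[0.95,0,0,-1.5,0],[0.95,0,0,-1,0]]]';python3 -m jog '[[[0.95,0,0,-1.5,0],[0.95,0,0,-1.5,0],[0.95,0,0,-1.5,0],[0.95,0,0,0,0],[0.95,0,0,0,0],[0.95,0,0,0,0],[0.95,0,0,0,0],[0.95,0,0,0,0]]]';python3 - <<'E'
from m2 import *
st()
for n in CI:
    cv2.imwrite(f"pics/{n}8.png",read_camera(n)[:,:,::-1])
    for d in see("mirror",n,.4)[:1]: print(n,fit("mirror",{n:d["mask"]},[620,81,52,0],False,False,False))
a=cv2.resize(cv2.imread("pics/scene8.png")[150:290,220:380],None,fx=4,fy=4,interpolation=2)
cv2.imwrite("pics/c8.png",a)
E
```

```text
time: 58.7
eef_pos: [609.1, -9.8, 89.4]
tcp_rot: [[0.14, 0.99, 0.0], [0.99, -0.14, 0.0], [0.0, 0.0, -1.0]]
ft_force: [0.5, 0.5, -0.8]
width: 14.5
gripper_force: 107.7
time: 59.5
eef_pos: [609.0, -9.8, 84.8]
tcp_rot: [[0.14, 0.99, -0.0], [0.99, -0.14, -0.0], [-0.0, -0.0, -1.0]]
ft_force: [-0.4, 1.0, -0.1]
width: 14.1
gripper_force: 107.7
t 59.5 tcp [609.0, -9.8, 84.8] th -8.05 tilt [-0.0, -0.0] w 14.1 gf 107.7 F [-0.4, 1.0, -0.1]
scene (array([619.76446861,  82.35901734,  52.        ,   0.        ]), np.float64(0.02443643845617771))
top (array([683.828125,   3.8125  ,  52.      ,   0.      ]), np.float64(1.0))
```

View pics/c8.png

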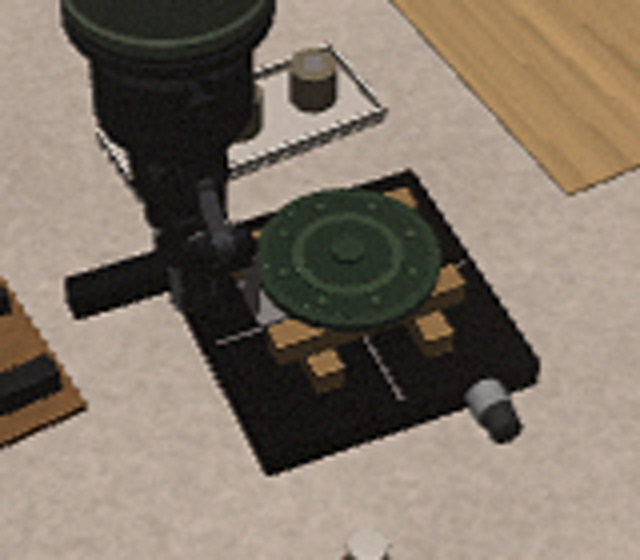

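```bash
python3 -m jog '[[[0.95,-0.7,-5,0,0],[0.95,-1.4,-10,0,0],[0.95,-1.4,-10,0,0],[0.95,-1.4,-10,0,0],[0.95,-1.4,-10,0,0],[0.95,-1.4,-10,0,0],[0.95,-1.4,-10,0,0],[0.95,-1.4,-10,0,0]]]';python3 -m jog '[[[0.95,-1.4,-10,0,0],[0.95,-1.4,-10,0,0],[0.95,-1.4,-10,0,0],[0.95,-1.4,-10,0,0],[0.95,-2,-14,0,0],[0.95,-2,-14,0,0],[0.95,0,0,15,0],[0.95,0,0,0,0]]]';python3 - <<'E'
from m2 import *
st()
for n in CI:
    cv2.imwrite(f"pics/{n}9.png",read_camera(n)[:,:,::-1])
    for d in see("mirror",n,.4)[:1]: print(n,fit("mirror",{n:d["mask"]},[620,81,52,0],False,False,False))
E
```

```text
time: 60.5
eef_pos: [598.3, -85.7, 84.8]
tcp_rot: [[0.14, 0.99, -0.0], [0.99, -0.14, -0.0], [-0.0, -0.0, -1.0]]
ft_force: [-0.1, 0.3, -1.5]
width: 14.5
gripper_force: 107.7
time: 61.3
eef_pos: [589.6, -153.3, 101.7]
tcp_rot: [[0.141, 0.99, 0.002], [0.99, -0.141, -0.0], [-0.0, 0.002, -1.0]]
ft_force: [-0.5, -0.1, -1.8]
width: 14.5
gripper_force: 107.9
t 61.3 tcp [589.6, -153.3, 101.7] th -8.08 tilt [0.002, -0.0] w 14.5 gf 107.9 F [-0.5, -0.1, -1.8]
scene (array([620.07444251,  82.80540669,  52.        ,   0.        ]), np.float64(0.027798233553767204))
top (array([620.27885816,  84.05049867,  52.        ,   0.        ]), np.float64(0.03186274692416191))
```

```bash
python3 -m jog '[[[0.95,-20,-14,0,0],[0.95,-26,-18,0,0],[0.95,-26,-18,0,0],[0.95,-26,-18,0,0],[0.95,-26,-18,0,0],[0.95,-26,-18,0,0],[0.95,-23,-15,0,0],[0.95,-16,-10,0,0]]]';python3 -m jog '[[[0.95,0,0,-15,0],[0.95,0,0,-18,0],[0.95,0,0,-15,0],[0.95,0,0,-5,0],[0.95,0,0,-2,0],[0.95,0,0,0,0],[0.95,0,0,0,0],[0.95,0,0,0,0]]]';python3 st.py
```

```text
time: 62.3
eef_pos: [398.4, -282.5, 99.7]
tcp_rot: [[0.141, 0.99, -0.001], [0.99, -0.141, -0.0], [-0.0, -0.001, -1.0]]
ft_force: [1.1, 0.2, -1.8]
width: 14.2
gripper_force: 107.8
time: 63.1
eef_pos: [400.1, -281.9, 45.3]
tcp_rot: [[0.14, 0.99, 0.0], [0.99, -0.14, -0.0], [-0.0, 0.0, -1.0]]
ft_force: [0.4, -0.4, -2.1]
width: 14.4
gripper_force: 107.9
t 63.1 tcp [400.1, -281.9, 45.3] th -8.04 tilt [0.0, -0.0] w 14.4 gf 107.9 F [0.4, -0.4, -2.1]
```

```bash
python3 -m jog '[[[0.95,0,0,-2,0],[0.95,0,0,-1,0],[0.95,0,0,-1,0],[0.95,0,0,-0.5,0],[0.95,0,0,0,0],[0.95,0,0,0,0],[0.95,0,0,0,0],[0.95,0,0,0,0]]]' 25;python3 st.py
```

```text
time: 63.9
eef_pos: [399.9, -282.2, 40.7]
tcp_rot: [[0.14, 0.99, 0.0], [0.99, -0.14, -0.001], [-0.001, 0.0, -1.0]]
ft_force: [-2.1, -1.5, 11.9]
width: 14.4
gripper_force: 109.9
t 63.9 tcp [399.9, -282.2, 40.7] th -8.07 tilt [0.0, -0.001] w 14.4 gf 109.9 F [-2.1, -1.5, 11.9]
```

```bash
python3 -m jog '[[[0.95,0,0,0.4,0],[0.95,0,0,0,0],[0.7,0,0,0,0],[0.6,0,0,0,0],[0.3,0,0,0,0],[0,0,0,0,0],[0,0,0,0,0],[0,0,0,0,0]]]';python3 -m jog '[[[0,0,0,15,0],[0,0,0,30,0],[0,0,0,40,0],[0,0,0,40,0],[0,0,0,40,0],[0,-10,-30,20,0],[0,0,-30,0,0],[0,0,0,0,0]]]';python3 - <<'E'
from m2 import *
st();ms={}
for n in CI:
    cv2.imwrite(f"pics/{n}10.png",read_camera(n)[:,:,::-1])
    for t in("mirror","lifter"):
        for d in see(t,n,.4)[:1]: print(n,t,fit(t,{n:d["mask"]},[620,81,52,0] if t=="mirror" else [412,-198,0,-.14],False,False,t!="mirror"))
a=cv2.imread("pics/scene10.png")[110:350,60:430];cv2.imwrite("pics/c10.png",cv2.resize(a,None,fx=2.1,fy=2.1,interpolation=2))
E
```

```text
time: 64.7
eef_pos: [399.9, -281.8, 40.7]
tcp_rot: [[0.14, 0.99, -0.0], [0.99, -0.14, -0.0], [-0.0, -0.0, -1.0]]
ft_force: [0.7, 0.1, -0.3]
width: 84.9
gripper_force: 0.0
time: 65.5
eef_pos: [389.0, -345.1, 226.2]
tcp_rot: [[0.144, 0.99, 0.0], [0.99, -0.144, -0.002], [-0.002, 0.001, -1.0]]
ft_force: [1.5, 1.0, -0.4]
width: 85.3
gripper_force: 0.0
t 65.5 tcp [389.0, -345.1, 226.2] th -8.25 tilt [0.0, -0.002] w 85.3 gf 0.0 F [1.5, 1.0, -0.4]
scene mirror (array([619.67394527,  82.92512644,  52.        ,   0.        ]), np.float64(0.054754067212343216))
scene lifter (array([ 4.12210165e+02, -1.98476254e+02,  0.00000000e+00, -1.39865070e-01]), np.float64(0.09310019016265869))
top mirror (array([621.01261407,  82.59143701,  52.        ,   0.        ]), np.float64(0.04163694754242897))
```

View pics/c10.png

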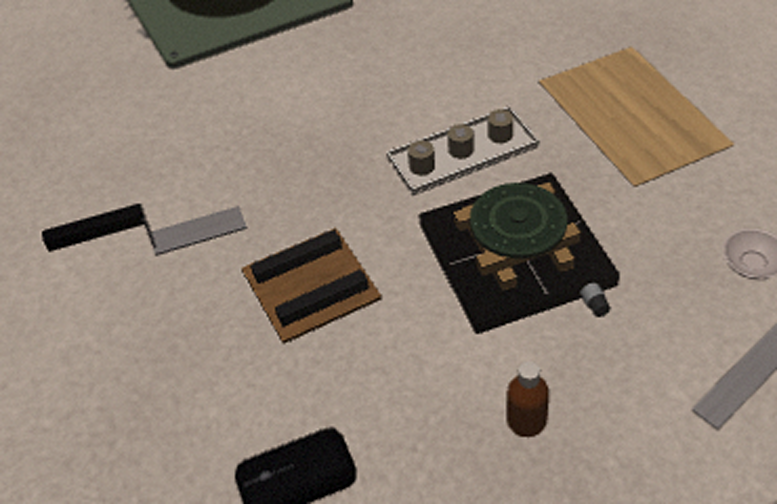

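The picture shows the three pucks in the tray, the mirror level and centred on the crib (scene about 307,215), and the lifter flat on the bench.

```bash
python3 -c "
from plant import *
print(finish_job())"
```

```text
the job is handed in; nothing more can be done
None
```

The job is handed in at about 66 s of robot time; the last camera check showed all three pucks in the tray, the mirror on the crib about 2 mm off the plate's centre, and the lifter flat on the bench, though the hand-in returned no verdict.

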